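# Fetch a flange from the drawer and seat it on the tilted marking table

### The job

The flange that is marked next lies in the upper drawer of the small grey cabinet: pull the drawer well open, take the flange out and seat it fully home on the tilted table, its bore over the thick spigot and the hole in its ear over the small pin. Leave the flange there, the drawer pushed fully shut, and the other loose things on the bench where they stand.

Things in the scene. Friction and masses are not known exactly. Their poses are not given: they have to be found in the camera images.
- drawer_handle (a point): mid-point of the steel bar handle of the upper drawer. The bar is 10 mm thick and 80 mm long, level, parallel to the drawer front, 32 mm centre to front face (27 mm clear behind it), 22 mm below the cabinet's top and 86 mm above the bench. This frame's -x points straight out of the cabinet, along the slide; y lies along the bar; z is up. It moves with the drawer.
- upper_drawer (a joint): travel of the upper drawer in m: 0 shut, grows as it is pulled out along -x of the handle's frame, stops at 0.110. It stays where it is left; sliding takes about 2 N plus 6 N per m/s.
- cabinet: grey sheet-steel cabinet with two drawers, fixed to the bench: 155 mm deep (x), 150 mm wide (y), 108 mm high; front faces -x; origin under its centre. Upper drawer: inside 135 mm wide, flat floor 51.5 mm above the bench, side walls up to 89 mm, front panel up to 104 mm. The drawer's inside begins 77.5 mm before the origin when shut. A tall machine column stands close to its left (+y).
- flange_mid (a point): centre of the aluminium flange, on its bore axis, half-way up its 38 mm. It lies hub up in the upper drawer. z: out of the hub; x: towards the ear. Disc diameter 52, 10 mm thick (its underside is 19 mm below this point); round hub diameter 34 from the disc's top to 19 mm above this point, to be gripped there. Bore 20 through the disc, 24 in the hub. About 0.22 kg.
- flange_hole (a point): centre of the 10 mm through hole in the flange's ear, 32 mm from the bore axis along the flange's +x, 14 mm below flange_mid. The ear is round, 22 mm across, 10 mm thick, so the flange reaches 43 mm from its axis on that side and 26 mm on the others.
- nest: seat on the fixed tilted table (dark plate 104 x 76 mm on rollers). Origin: centre of the round seat face, on the spigot's axis, 52 mm above the bench. z: out of the face along the spigot, 30 degrees from vertical; x: up the slope, from spigot to pin. Spigot: diameter 18, 26 mm tall, top 7 mm tapered. Pin: diameter 8, at x = 32 mm, 14 mm tall, top 5 mm tapered. Home: underside on this face.
- focus_block: bystander: stepped aluminium gauge block, 24 x 56 x 48 mm; origin under its centre
- v_block: bystander: steel V block, 60 x 50 x 42 mm; origin under its centre
- parts_tray: bystander: open blue tray with bolts, 85 x 126 x 32 mm; origin under its centre
- cup_a: bystander: white paper cup, 79 mm wide, 93 mm tall; origin under its centre
- bushing_steel: bystander: plain steel bushing, diameter 29 mm, 34 mm tall, standing beside the tilted table; origin under its centre
- blank_3: bystander: stepped turned blank of yellow metal, diameter 28 mm, 40 mm tall, standing beside the tilted table; origin under its centre
- loupe: bystander: black eye loupe, diameter 37 mm, 32 mm tall; origin under its centre

How it is judged:
On the way, in this order (a step that is already met when the one before it is completed fails the run):
1. the upper drawer is pulled out by 70 mm or more (value of joint upper_drawer above 0.07 m), for 0.1 s.
2. the flange is home on the tilted table, over spigot and pin (z of flange_mid in the frame of nest between 0.016 and 0.0215 m and x of flange_mid in the frame of nest between -0.003 and 0.003 m and y of flange_mid in the frame of nest between -0.003 and 0.003 m and x of flange_hole in the frame of nest above 0.029 m and y of flange_hole in the frame of nest between -0.003 and 0.003 m and angle between the z axis of flange_mid and the z axis of nest, either way round below 0.06 rad), for 0.2 s.
At the end, for the whole second after the job is handed in: the flange lies home on the seat of the tilted table (underside within 2.5 mm of the face, axis within 3 mm of the spigot's and 0.06 rad of its direction, ear hole over the pin) and the upper drawer is shut to within 6 mm (all of step 2 and value of joint upper_drawer below 0.006 m and velocity of joint upper_drawer below 0.02 m/s); the robot touches nothing.
It fails at once if a bystander is shifted by more than 30 mm (distance of any of focus_block, v_block, parts_tray, cup_a, bushing_steel, blank_3, loupe from where it was at the start of the episode above 0.03 m).
It also fails if it takes over 64 s, if anything falls off the work surface, if the arm or the gripper's body presses on something with over 40 N, if the wrist force passes 120 N, or if a joint passes its speed limit or range.

### The arm

A 6-joint arm with a two-finger parallel gripper is mounted at the origin on the work surface; the furniture and walls round the work are solid. World frame = base frame: x ahead of the robot, y to its left, z up, the work surface at z = 0. Lengths are in m, angles in rad, forces in N, time in s.
With the tool pointing down it reaches from about 0.375 to 0.9 m from the base axis. Payload 3.1 kg.
Tool frame: the origin (TCP) lies midway between the tips of the shut fingers; the grasp point (between the pads) lies pinch_z behind it (pinch_z is the distance from the TCP to the grasp point, in m); y points along the fingers, z is the direction in which the jaws open and shut, and the axes are right-handed (so a half turn about y gives the same grasp; the last joint's range is limited). The gripper opens to 87 mm and grips with 3 to 60 N. Pads are 19 mm wide; open, the fingers measure 117 mm over their backs; the gripper's body (75 mm by 190 mm) begins 51 mm behind the grasp point.
Start: joints at [-1.482, 0.527, 1.433, -0, 1.181, -0.178], TCP at [0.165, -0.603, 0.223] pointing down, gripper open.
Joint ranges: [-3.08, 3.08], [-0.75, 2.2], [0.22, 2.44], [-1.43, 4.57], [0, 2.65], [-2.85, 2.85]. Speed limits (rad/s): [2.79, 2.79, 3.14, 3.14, 3.14, 3.14].

### API

Orientations are given as a unit quaternion [x, y, z, w].
In Python, from rig import get_obs, camera, hand_in, pinch_z gives the robot as it stands. The module is installed in compiled form; this text tells all that it offers.
- The arm moves only by the tool arm_command, never from a script. Its argument "plan" is a list of rows, each a list of 2 entries, a list of its own where there are three numbers: the shift along the world's x, y, z in units of 25 mm (1.0 is 25 mm), then the turn about the world's z in units of 5 degrees (1.0 is 5 degrees). A call has 1 to 5 rows; each row is the pose to reach, as a shift and turn from the pose commanded when the call began; what a row does not reach only later rows make up. A row lasts 1/10 s, in which the tool goes at most 50 mm and 8.59 degrees, less where a joint would pass 70% of its speed; a pose out of reach is approached as far as the arm can. A call with a gripper value outside its range is refused whole. "fingers" is the opening, from -1 (shut) to 1 (fully open), set as the call begins (left out, the last holds). The fingers move at their own pace and stop on an object; "force" is the grip in N (left out, the last holds). Time passes only in rows, so rows that repeat a pose let the fingers close. It gives the time, the measured TCP pose, the force and the opening at its end, in the units of the state.
- get_obs(): the state, without advancing time (a new reading comes with each control period).
- camera(name): name is "side" or "top" or "wrist"; returns a dict with "pixels" (420x560x3 uint8, red, green, blue), "camera_matrix" (3x3 intrinsics, pixels), "distortion" ([k1, k2, p1, p2, k3] as OpenCV has them; the pictures are not rectified), "R" (3x3) and "t" (3): a world point X has camera coordinates R X + t. Camera axes: x right, y down, z forward; pixel columns grow to the right and rows downward; lengths in m; the calibration is good to about 2 mm. A picture is of the moment at which its call begins. There is no depth.
- hand_in(): hands the job in, once; it reports no verdict.
The state is a dict: "time": time; "q": joint angles; "joint_velocities": joint speeds; "joint_torque": joint torques, N m; "position": TCP position; "tool_rot": TCP orientation; "ft_force": force on the tool from outside, world axes, zero at the start; "moment": the same for the moment, N m; "grip_width": finger opening in m.
Only numpy, scipy, OpenCV 4.12 (cv2) and the standard library are available. Lean on these libraries where they do the work, as an engineer would, in place of code of your own. Each camera call takes 0.05 s, during which the arm holds its last target.

## Working session

There is one attempt and no reset: what is moved stays moved. The work goes in short steps, Python scripts to look and compute and a tool call to move; the robot and the scene stay as the last step left them, time stands still between calls to the robot, and variables do not carry over. Pictures are saved under pics/ and viewed, and the job is handed in when it is done.

Besides the shell and the picture viewer there is one more tool, called after ">>>" in YAML: its name, and indented under it one key for each argument. arm_command: Moves the arm, as the interface text tells. Its arguments: {"type":"object","properties":{"plan":{"type":"array"},"fingers":{"type":"number"},"force":{"type":"number"}},"required":["plan"]}

```bash
ls; mkdir -p pics; python3 - <<'E'
from rig import get_obs, camera, pinch_z
import cv2
print(pinch_z); o=get_obs()
for k,v in o.items(): print(k,v)
for n in ["side","top","wrist"]:
    c=camera(n); cv2.imwrite(f"pics/{n}0.png",c["pixels"][:,:,::-1])
    print(n,c["camera_matrix"],c["distortion"],c["R"],c["t"])
E
```

```text
pics
0.0187
time 0.0
q [-1.48150695e+00  5.28450553e-01  1.43389149e+00 -2.49782900e-05
  1.18136715e+00 -1.78510970e-01]
joint_velocities [ 1.02005461e-04 -9.16985355e-04 -2.18983374e-03 -4.23571080e-04
  2.04690758e-04  8.83510868e-05]
joint_torque [ 5.60732303e-05 -4.40035951e+01 -1.76594371e+01  6.32677088e-02
  5.82945021e-02 -1.64955268e-04]
position [ 0.16533145 -0.60198971  0.22158465]
tool_rot [-0.09437711  0.70152439 -0.70002853  0.09442754]
ft_force [ 0.20508672 -0.43979966 -0.21006263]
moment [0.01953026 0.01259628 0.04059526]
grip_width 0.08723040903854697
side [[414.78866038   0.         268.48123991]
 [  0.         414.78866038 208.96958225]
 [  0.           0.           1.        ]] [-0.10940762  0.          0.          0.          0.        ] [[-0.85591644 -0.51675841 -0.01917821]
 [-0.36103447  0.62371723 -0.69327551]
 [ 0.37021773 -0.58646191 -0.72041742]] [0.41234912 0.27492185 0.91818371]
top [[444.54258756   0.         279.9608768 ]
 [  0.         444.54258756 212.25606454]
 [  0.           0.           1.        ]] [0.04495799 0.         0.         0.         0.        ] [[-0.06003473 -0.99818585  0.00456528]
 [-0.97679797  0.05780524 -0.20621418]
 [ 0.20557618 -0.01683937 -0.97849623]] [-0.02016694  0.51260578  1.15871048]
wrist [[330.29402916   0.         283.40360932]
 [  0.         330.29402916 216.39656633]
 [  0.           0.           1.        ]] [-0.02302724  0.          0.          0.          0.        ] [[ 0.26411274 -0.96448949 -0.002116  ]
 [-0.93425617 -0.25637753  0.2478628 ]
 [-0.23960356 -0.06348683 -0.96879283]] [-0.62499968 -0.02990463  0.39074249]
```

View pics/side0.png

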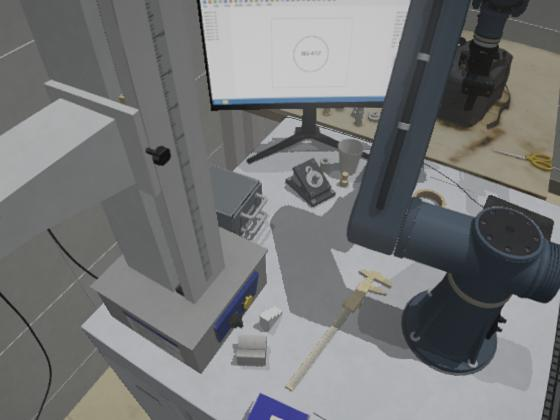

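View pics/top0.png

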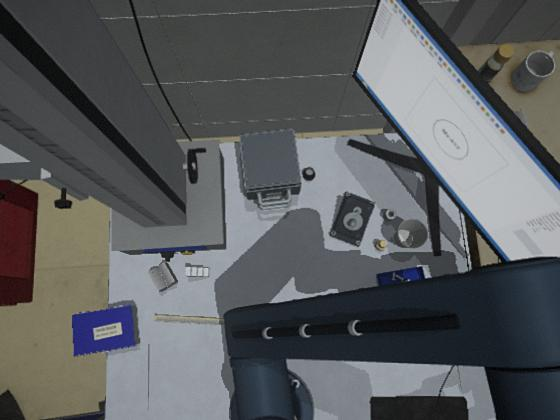

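View pics/wrist0.png

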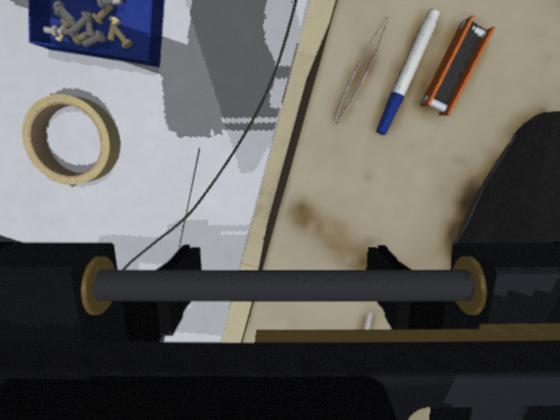

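```bash
cat > h.py <<'E'
import numpy as np, cv2
from rig import get_obs, camera
def shot(n,fn):
    c=camera(n); cv2.imwrite(f"pics/{fn}.png",c["pixels"][:,:,::-1])
    np.savez(f"pics/{fn}.npz",**{k:np.array(v) for k,v in c.items()}); return c
def load(fn): return dict(np.load(f"pics/{fn}.npz"))
def ray(c,uv):
    p=cv2.undistortPoints(np.array([[uv]],float),c["camera_matrix"],c["distortion"])[0,0]
    R=c["R"];return -R.T@c["t"], R.T@np.array([p[0],p[1],1.])
def onz(c,uv,z):
    o,d=ray(c,uv); return o+d*(z-o[2])/d[2]
def tri(c1,u1,c2,u2):
    o1,d1=ray(c1,u1);o2,d2=ray(c2,u2)
    A=np.c_[d1,-d2];s=np.linalg.lstsq(A,o2-o1,rcond=None)[0]
    a=o1+s[0]*d1;b=o2+s[1]*d2; return (a+b)/2,np.linalg.norm(a-b)
def proj(c,X):
    r=cv2.Rodrigues(c["R"])[0]
    return cv2.projectPoints(np.atleast_2d(np.array(X,float)),r,c["t"],c["camera_matrix"],c["distortion"])[0][:,0]
def crop(fn,x0,y0,x1,y1,s,out):
    im=cv2.imread(f"pics/{fn}.png")[y0:y1,x0:x1]
    cv2.imwrite(f"pics/{out}.png",cv2.resize(im,None,fx=s,fy=s,interpolation=cv2.INTER_CUBIC))
E
python3 - <<'E'
from h import *
for n in ["side","top","wrist"]: shot(n,n+"0")
crop("top0",220,120,460,290,3.3,"topc"); crop("side0",190,120,380,340,2.7,"sidec")
c=load("top0")
for uv in [(241,137),(298,137),(300,186),(243,189),(275,198),(352,217),(308,174)]:
    print(uv,onz(c,uv,.108)[:2],onz(c,uv,.05)[:2])
E
```

```text
(241, 137) [0.71190261 0.04254791] [0.73499843 0.04627916]
(298, 137) [ 0.70302095 -0.11068571] [ 0.72566153 -0.11480847]
(300, 186) [ 0.56647486 -0.10666163] [ 0.58211674 -0.11057813]
(243, 189) [0.5671313  0.04350101] [0.58280683 0.04728111]
(275, 198) [ 0.53789292 -0.03904499] [ 0.55206983 -0.03949579]
(352, 217) [ 0.47544154 -0.23555114] [ 0.48641749 -0.2460739 ]
(308, 174) [ 0.59802806 -0.13008598] [ 0.61528722 -0.13520311]
```

View pics/topc.png

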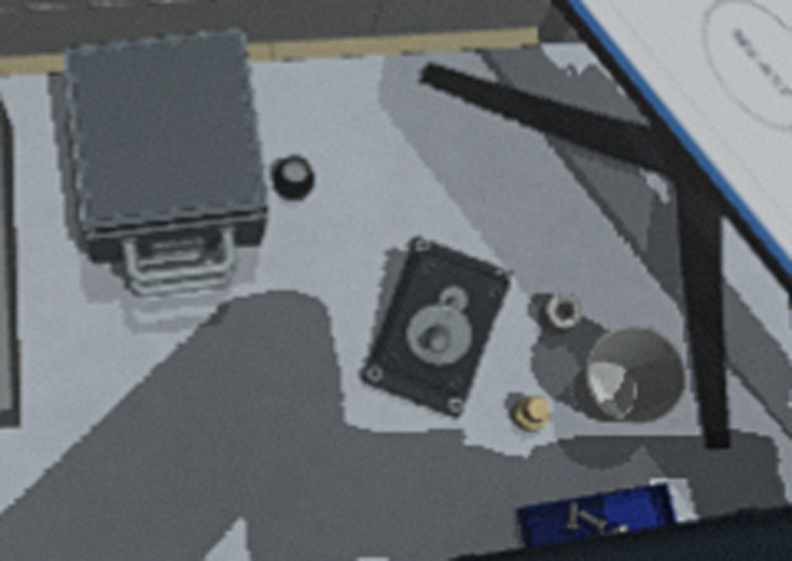

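View pics/sidec.png

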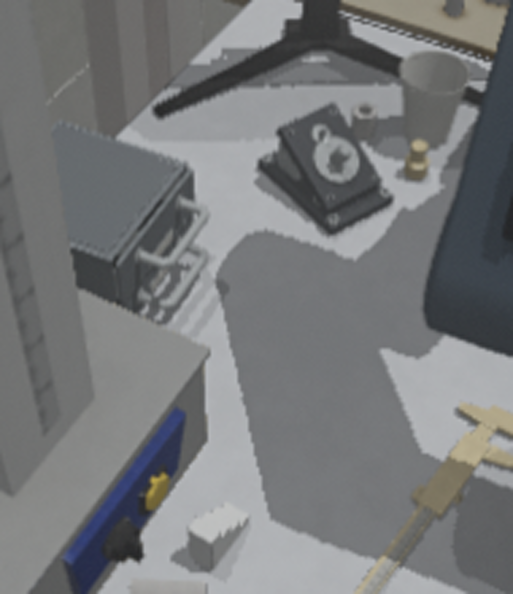

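```bash
python3 - <<'E'
from h import *
from scipy.spatial.transform import Rotation as Ro
o=get_obs(); R=Ro.from_quat(o["tool_rot"]).as_matrix(); print(R.round(3))
c=load("wrist0"); cc=-c["R"].T@c["t"]; print("cam in tool",R.T@(cc-o["position"]), (c["R"]@R).round(3))
t=load("top0");s=load("side0")
print("monitor", tri(t,(356,76),s,(211,108)))
def tc(u,v): return (220+u/3.3,120+v/3.3)
def sc(u,v): return (190+u/2.7,120+v/2.7)
for n,a,b in [("pin",(454,297),(320,131)),("spig",(436,338),(337,160)),("seat",(440,335),(337,160)),("handR",(232,270),(205,210)),("handL",(133,287),(145,258)),("cabFR",(266,210),(192,172)),("cabFL",(90,222),(118,262))]:
    print(n,tri(t,tc(*a),s,sc(*b)))
E
```

```text
[[-0.964 -0.     0.265]
 [-0.265  0.001 -0.964]
 [-0.    -1.    -0.001]]
cam in tool [-0.06749431 -0.16283063  0.0011453 ] [[ 0.     0.     1.   ]
 [ 0.969 -0.248 -0.   ]
 [ 0.248  0.969 -0.001]]
monitor (array([ 0.84486423, -0.26948766,  0.1630377 ]), np.float64(0.006428937142697063))
pin (array([ 0.50033171, -0.25862362,  0.07283378]), np.float64(6.844785565996949e-05))
spig (array([ 0.47088395, -0.24385978,  0.05554629]), np.float64(0.0009416785363929636))
seat (array([ 0.47344499, -0.24834823,  0.05106128]), np.float64(0.00017990755819030207))
handR (array([ 0.53181046, -0.07819556,  0.09094879]), np.float64(0.005316309253592081))
handL (array([0.53201175, 0.00663248, 0.0970592 ]), np.float64(0.028528408745301093))
cabFR (array([ 0.57259084, -0.11026623,  0.09899342]), np.float64(0.005570467137787141))
cabFL (array([0.56834302, 0.03059855, 0.10092835]), np.float64(0.009867205446472257))
```

>>> arm_command:
  plan:
    - [[0.88, 1.55, 0.3], 1.15]
    - [[1.76, 3.1, 0.6], 2.3]
    - [[2.64, 4.65, 0.9], 3.45]
    - [[3.52, 6.2, 1.2], 4.6]
    - [[4.4, 7.75, 1.5], 5.75]

```text
time: 0.8
position: [0.276, -0.4073, 0.2604]
tool_rot: [0.267, -0.655, 0.655, -0.267]
ft_force: [0.1, -0.6, 0.4]
grip_width: 0.0871
```

>>> arm_command:
  plan:
    - [[0.88, 1.55, 0.3], 1.15]
    - [[1.76, 3.1, 0.6], 2.3]
    - [[2.64, 4.65, 0.9], 3.45]
    - [[3.52, 6.2, 1.2], 4.6]
    - [[4.4, 7.75, 1.5], 5.75]

```text
time: 1.3
position: [0.386, -0.2135, 0.2981]
tool_rot: [0.421, -0.568, 0.568, -0.421]
ft_force: [1.1, -0.6, -0.6]
grip_width: 0.087
```

>>> arm_command:
  plan:
    - [[0.88, 1.55, 0.3], 1.15]
    - [[1.76, 3.1, 0.6], 2.3]
    - [[2.6, 4.6, 0.9], 3.4]
    - [[2.6, 4.6, 0.9], 3.4]

```text
time: 1.7
position: [0.4525, -0.0962, 0.3212]
tool_rot: [-0.5, 0.498, -0.499, 0.502]
ft_force: [-0.2, 0.3, -0.8]
grip_width: 0.0868
```

```bash
python3 - <<'E'
from h import *
o=get_obs(); print(o["time"],o["position"],o["q"],o["joint_velocities"].round(3))
shot("wrist","w1");shot("top","t1")
E
```

```text
1.7 [ 0.45249576 -0.09622014  0.32121081] [-0.45327635  0.18486981  1.68813241  0.00223223  1.26576786 -0.45905007] [-0.083  0.009  0.033 -0.07  -0.014 -0.001]
```

View pics/w1.png

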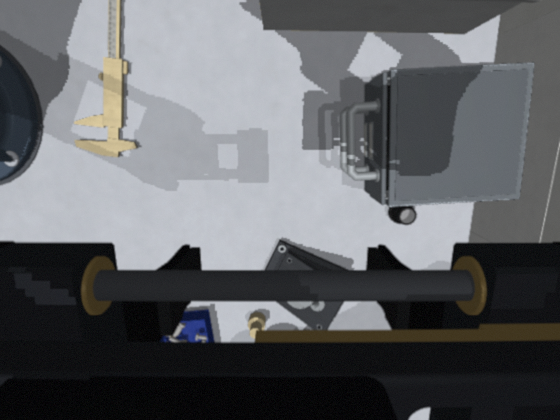

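```bash
python3 - <<'E'
from h import *
crop("w1",300,50,550,230,3.2,"w1c")
E
```

```text
(no output)
```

View pics/w1c.png

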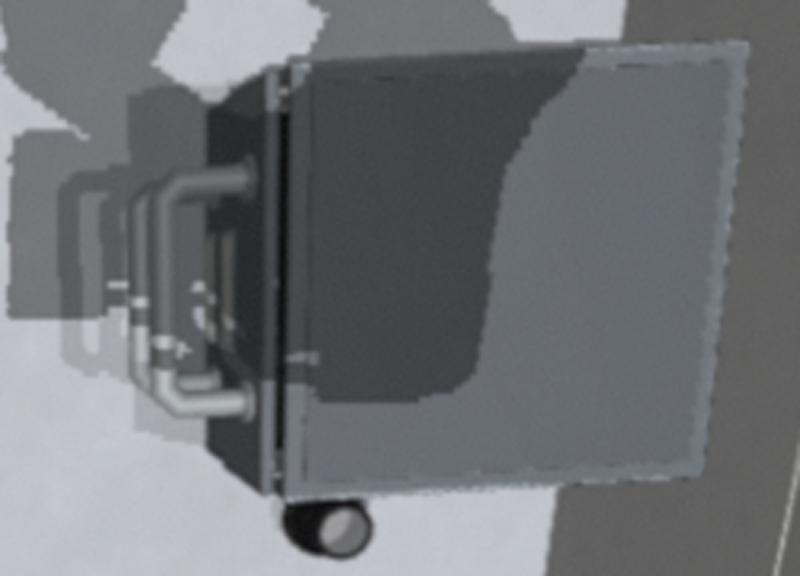

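View pics/t1.png

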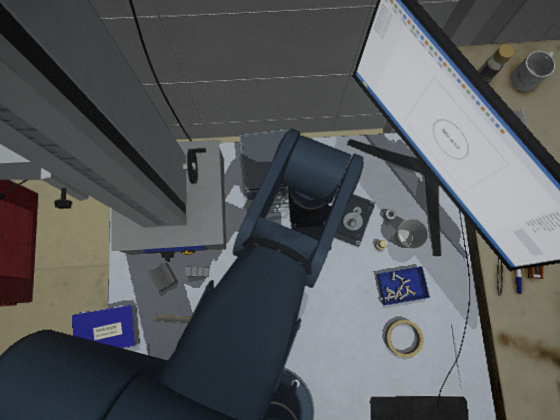

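```bash
python3 - <<'E'
from h import *
c=load("w1"); k=lambda u,v:(300+u/3.2,50+v/3.2)
P=[onz(c,k(*p),.108) for p in [(288,62),(748,42),(705,472),(288,498)]]
for p in P: print(p.round(4))
print("w,d",np.linalg.norm(P[0]-P[3]),np.linalg.norm(P[1]-P[2]),np.linalg.norm(P[0]-P[1]),np.linalg.norm(P[3]-P[2]))
for p in [(P[1]-P[0]),(P[2]-P[3])]: print("yaw",np.degrees(np.arctan2(p[1],p[0])))
for p in [P[0]-P[3],P[1]-P[2]]: print("yaw y",np.degrees(np.arctan2(-p[0],p[1])))
for p in [(163,200),(163,292),(163,390),(250,180),(250,405)]: print("handle",onz(c,k(*p),.086).round(4))
print("front panel top",onz(c,k(268,80),.104),onz(c,k(266,490),.104))
E
```

```text
[0.5662 0.0358 0.108 ]
[0.7211 0.0445 0.108 ]
[ 0.7321 -0.1021  0.108 ]
[ 0.5783 -0.1126  0.108 ]
w,d 0.14880773307763986 0.14698149714174122 0.15516391604629892 0.15415667265038377
yaw 3.2369344875945236
yaw 3.9077921015100294
yaw y 4.648663300922021
yaw y 4.269356227657672
handle [ 0.5312 -0.0074  0.086 ]
handle [ 0.5329 -0.0399  0.086 ]
handle [ 0.5349 -0.076   0.086 ]
handle [ 5.623e-01 -2.000e-04  8.600e-02]
handle [ 0.5682 -0.0814  0.086 ]
front panel top [0.56109904 0.03071156 0.104     ] [ 0.57120772 -0.11045691  0.104     ]
```

>>> arm_command:
  plan:
    - [[0.7, 0.5, -1.5], 0.2]
    - [[1.4, 1.0, -3.0], 0.4]
    - [[2.1, 1.5, -4.5], 0.6]
    - [[2.8, 2.0, -6.0], 0.8]
    - [[3.3, 2.4, -7.2], 0.8]
  fingers: -0.49
  force: 30

```text
time: 2.3
position: [0.5326, -0.0415, 0.1377]
tool_rot: [0.516, -0.484, 0.483, -0.515]
ft_force: [0.7, -0.1, 0.1]
grip_width: 0.0545
```

>>> arm_command:
  plan:
    - [[0, 0, 0], 0]
    - [[0, 0, 0], 0]

```text
time: 2.5
position: [0.5321, -0.0415, 0.1395]
tool_rot: [0.517, -0.484, 0.483, -0.516]
ft_force: [-0.1, 0.0, 0.6]
grip_width: 0.0392
```

```bash
python3 - <<'E'
from h import *
from scipy.spatial.transform import Rotation as Ro
o=get_obs(); print(o["time"],o["position"],o["q"],o["grip_width"],Ro.from_quat(o["tool_rot"]).as_matrix().round(3))
c=shot("wrist","w2"); print(proj(c,[[.533,-.041,.086],o["position"],[.533-.005,-.041,.091]]))
crop("w2",150,50,500,400,1.7,"w2c")
E
```

```text
2.5 [ 0.53205049 -0.04152646  0.13946263] [-2.87084256e-01  5.24702462e-01  1.73978064e+00 -7.35492806e-04
  8.79567368e-01 -3.51977367e-01] 0.0391593431540075 [[ 0.065 -0.003  0.998]
 [-0.998  0.     0.065]
 [-0.    -1.    -0.003]]
[[284.80839025 231.24425404]
 [283.11772977 261.57647099]
 [277.36768306 232.95101167]]
```

View pics/w2.png

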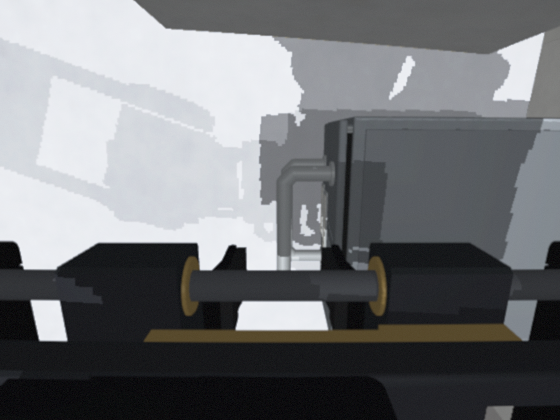

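>>> arm_command:
  plan:
    - [[0, 0, 0], 0]
    - [[0, 0, 0], 0]
    - [[0, 0, 0], 0]
    - [[0, 0, -0.5], 0]
    - [[0, 0, -1.0], 0]

```text
time: 3.05
position: [0.5331, -0.0403, 0.1148]
tool_rot: [-0.516, 0.483, -0.483, 0.517]
ft_force: [-0.1, 0.1, 0.2]
grip_width: 0.0224
```

>>> arm_command:
  plan:
    - [[0, 0, -0.5], 0]
    - [[0, 0, -1.0], 0]
    - [[0, 0, -1.5], 0]
    - [[0, 0, -1.85], 0]
    - [[0, 0, -1.85], 0]

```text
time: 3.55
position: [0.5319, -0.0399, 0.0671]
tool_rot: [0.517, -0.484, 0.482, -0.516]
ft_force: [-0.1, 0.2, 0.7]
grip_width: 0.0221
```

>>> arm_command:
  plan:
    - [[0, 0, 0], 0]
    - [[0, 0, 0], 0]
    - [[0, 0, 0], 0]
    - [[0, 0, 0], 0]
  fingers: -1

```text
time: 3.95
position: [0.5328, -0.0403, 0.0692]
tool_rot: [0.517, -0.483, 0.483, -0.516]
ft_force: [-0.6, -0.4, 0.0]
grip_width: 0.0092
```

>>> arm_command:
  plan:
    - [[-0.4, -0.03, 0], 0]
    - [[-1.0, -0.07, 0], 0]
    - [[-1.7, -0.12, 0], 0]
    - [[-2.4, -0.17, 0], 0]
    - [[-3.0, -0.21, 0], 0]

```text
time: 4.45
position: [0.4577, -0.0452, 0.0692]
tool_rot: [-0.516, 0.482, -0.484, 0.517]
ft_force: [2.6, 2.7, -2.7]
grip_width: 0.0091
```

>>> arm_command:
  plan:
    - [[-0.5, -0.035, 0], 0]
    - [[-0.9, -0.06, 0], 0]
    - [[-1.2, -0.085, 0], 0]
    - [[-1.2, -0.085, 0], 0]
    - [[-1.2, -0.085, 0], 0]

```text
time: 4.95
position: [0.4264, -0.0472, 0.0691]
tool_rot: [0.517, -0.484, 0.482, -0.516]
ft_force: [-2.1, 3.0, 6.8]
grip_width: 0.0087
```

>>> arm_command:
  plan:
    - [[0, 0, 0], 0]
    - [[0, 0, 0], 0]
    - [[0, 0, 0], 0]
  fingers: -0.49

```text
time: 5.25
position: [0.4284, -0.048, 0.0688]
tool_rot: [-0.516, 0.483, -0.483, 0.517]
ft_force: [0.1, -1.0, 0.6]
grip_width: 0.0202
```

>>> arm_command:
  plan:
    - [[0, 0, 1.0], 0]
    - [[0, 0, 2.5], 0]
    - [[0, 0, 4.0], 0]
    - [[0, 0, 5.5], 0]
    - [[0, 0, 7.0], 0]

```text
time: 5.75
position: [0.4277, -0.0477, 0.2453]
tool_rot: [0.517, -0.483, 0.483, -0.516]
ft_force: [0.2, -1.3, -1.3]
grip_width: 0.0223
```

>>> arm_command:
  plan:
    - [[0.5, -0.5, 1.0], 0]
    - [[0.5, -1.0, 1.5], 0]
    - [[0.5, -1.0, 1.5], 0]
    - [[0.5, -1.0, 1.5], 0]
  fingers: 1

```text
time: 6.15
position: [0.4398, -0.0723, 0.2807]
tool_rot: [0.516, -0.484, 0.483, -0.516]
ft_force: [0.1, 0.4, 0.3]
grip_width: 0.0463
```

```bash
python3 - <<'E'
from h import *
o=get_obs(); print(o["time"],o["position"],o["q"],o["joint_velocities"].round(3))
shot("wrist","w3");shot("top","t3");shot("side","s3")
E
```

```text
6.15 [ 0.43977159 -0.07230747  0.28071511] [-4.14809875e-01  2.06507352e-01  1.78308983e+00  2.13720028e-04
  1.15329154e+00 -4.81140187e-01] [ 0.009  0.012  0.029  0.001  0.002 -0.002]
```

View pics/w3.png

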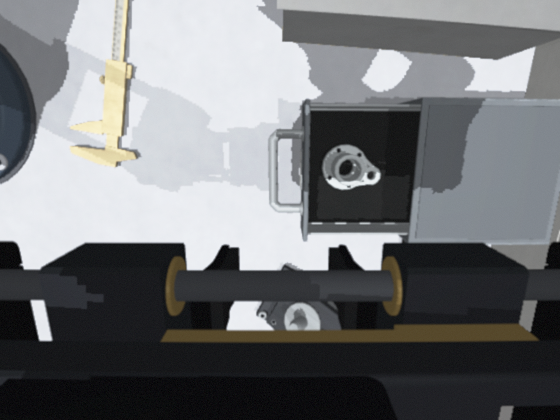

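View pics/s3.png

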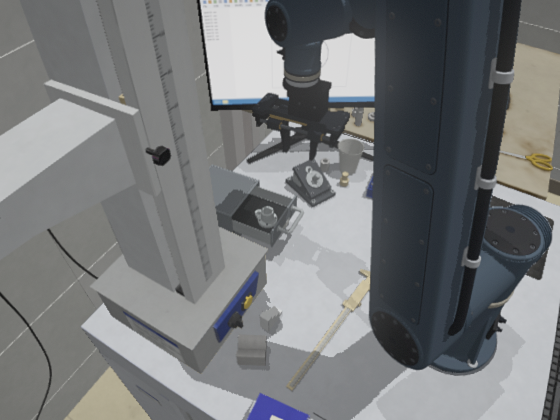

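```bash
python3 - <<'E'
from h import *
crop("w3",290,90,430,250,5,"w3c")
E
```

```text
(no output)
```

View pics/w3c.png

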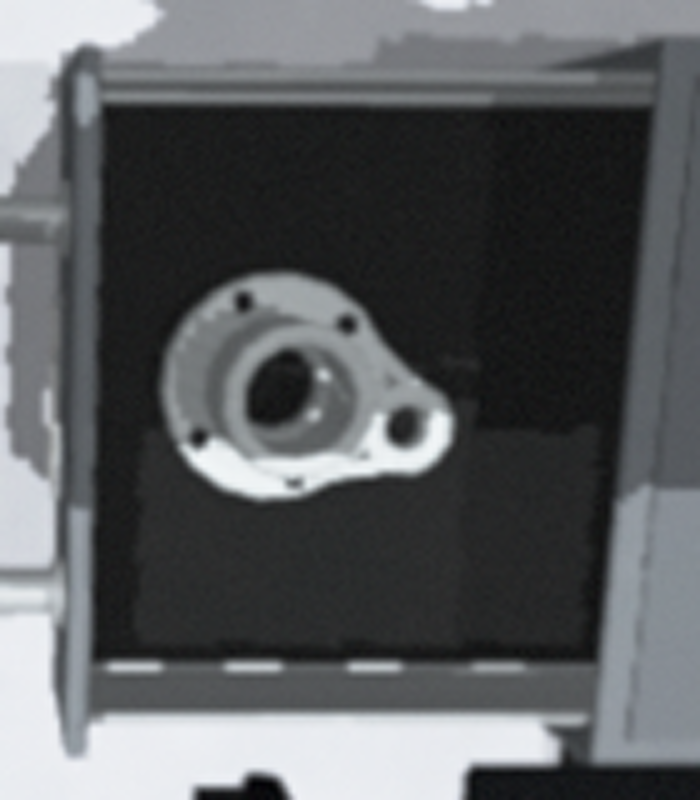

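```bash
python3 - <<'E'
from h import *
c=load("w3"); k=lambda u,v:(290+u/5,90+v/5)
a=onz(c,k(300,389),.0895); d=onz(c,k(275,385),.0615); h=onz(c,k(405,425),.0615); h2=onz(c,k(405,425),.0565)
print("hub",a,"disc",d,"hole",h,h2)
for q in (a,d):
  v=h-q; print(np.hypot(*v[:2]),np.degrees(np.arctan2(v[1],v[0])))
print("hub dia",onz(c,k(225,389),.0895)-onz(c,k(374,389),.0895))
print("panel inner",onz(c,k(100,400),.104),"cab edge",onz(c,k(630,400),.108))
crop("top0",310,170,430,270,6.6,"nt"); crop("side0",275,145,375,215,8,"ns")
E
```

```text
hub [ 0.50878322 -0.03831682  0.0895    ] disc [ 0.50869786 -0.0403297   0.0615    ] hole [ 0.53983998 -0.04747549  0.0615    ] [ 0.54120169 -0.04801532  0.0565    ]
0.03237905579300335 -16.43084093993797
0.03195142607579518 -12.923242127134065
hub dia [-0.03180698 -0.00214203  0.        ]
panel inner [ 0.46508736 -0.0419779   0.104     ] cab edge [ 0.57231947 -0.03428928  0.108     ]
```

View pics/nt.png

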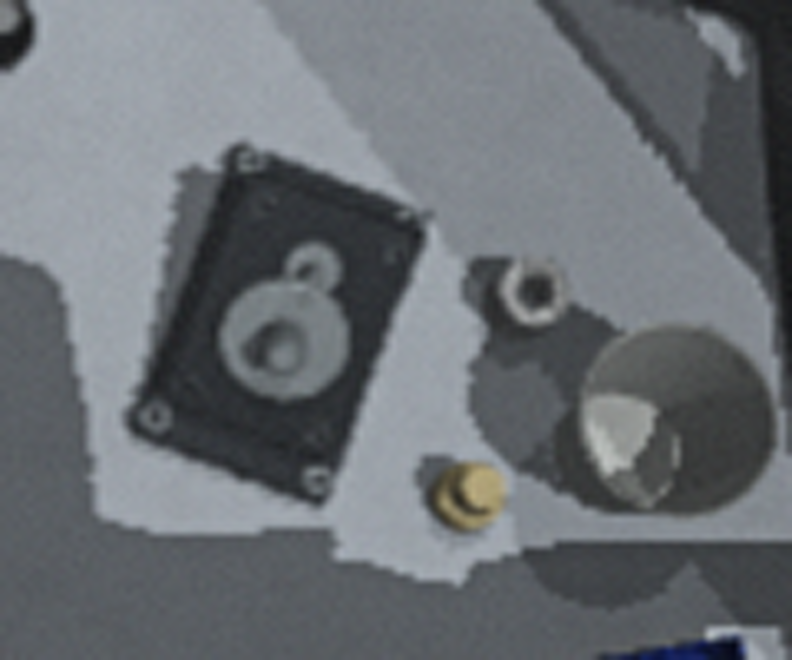

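View pics/ns.png

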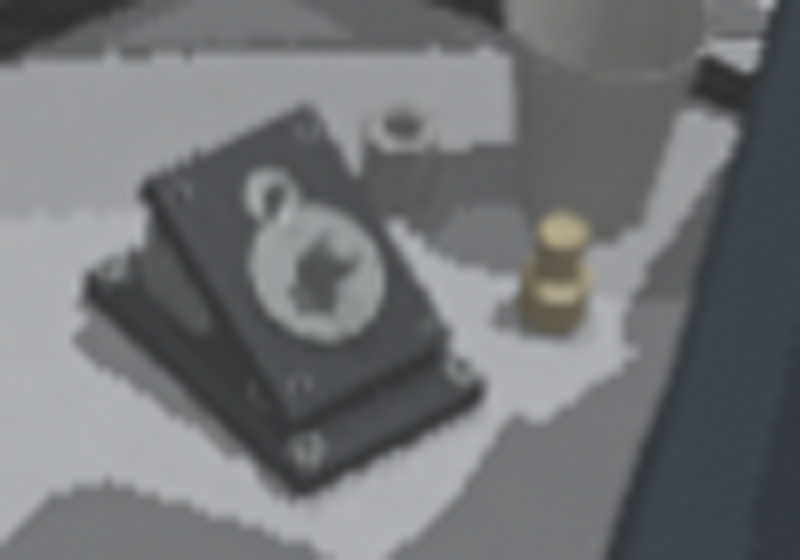

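```bash
python3 - <<'E'
from h import *
t=load("top0");s=load("side0")
kt=lambda u,v:(310+u/6.6,170+v/6.6); ks=lambda u,v:(275+u/8,145+v/8)
print("seat",tri(t,kt(285,337),s,ks(317,272)),onz(t,kt(285,337),.052))
print("pad",tri(t,kt(313,267),s,ks(270,196)),onz(t,kt(313,267),.068))
for e in ([(240,145),(130,425)],[(428,215),(322,505)]):
    a,b=[onz(t,kt(*p),.03) for p in e]; v=a-b; print(np.degrees(np.arctan2(v[1],v[0])),np.hypot(*v[:2]))
E
```

```text
seat (array([ 0.47424895, -0.24794547,  0.0521143 ]), np.float64(0.0007673206322844828)) [ 0.47464056 -0.24785888  0.052     ]
pad (array([ 0.49967918, -0.25884745,  0.06924899]), np.float64(0.00027094433104469)) [ 0.50006486 -0.25905272  0.068     ]
-25.785582137341734 0.13026556774165446
-25.213702515314385 0.13285535556370212
```

>>> arm_command:
  plan:
    - [[0.45, -0.95, 0.2], 1.5]
    - [[0.9, -1.9, 0.4], 3.0]
    - [[1.35, -2.85, 0.4], 4.5]
    - [[1.8, -3.8, 0.4], 6.0]
    - [[2.25, -4.75, 0.4], 7.5]
  fingers: 0.3

```text
time: 6.8
position: [0.4965, -0.1914, 0.29]
tool_rot: [-0.645, 0.29, -0.288, 0.645]
ft_force: [0.4, -0.1, -0.4]
grip_width: 0.0567
```

>>> arm_command:
  plan:
    - [[0.45, -0.95, 0], 1.5]
    - [[0.9, -1.9, 0], 3.0]
    - [[1.35, -2.85, 0], 4.5]
    - [[1.55, -3.15, 0], 5.0]
    - [[1.55, -3.15, 0], 5.0]

```text
time: 7.3
position: [0.5356, -0.2707, 0.2895]
tool_rot: [-0.692, 0.146, -0.145, 0.692]
ft_force: [0.2, -0.8, 0.8]
grip_width: 0.0565
```

>>> arm_command:
  plan:
    - [[0, 0, 0], 0]
    - [[0, 0, 0], 0]

```text
time: 7.5
position: [0.5348, -0.2688, 0.2907]
tool_rot: [-0.692, 0.146, -0.144, 0.692]
ft_force: [-0.6, -0.4, -0.1]
grip_width: 0.0568
```

```bash
python3 - <<'E'
from h import *
o=get_obs(); print(o["time"],o["position"],o["q"],o["joint_velocities"].round(3))
c=shot("wrist","w4"); print(proj(c,[[.4744,-.2479,.052]]))
crop("w4",200,60,420,235,3.6,"w4c")
E
```

```text
7.5 [ 0.5348116  -0.26881708  0.29072372] [-6.52352272e-01  4.23256115e-01  1.41662617e+00  1.48161586e-04
  1.30367859e+00 -1.81042711e+00] [-0.001 -0.01  -0.005 -0.    -0.003 -0.005]
[[279.725988   134.96845206]]
```

View pics/w4c.png

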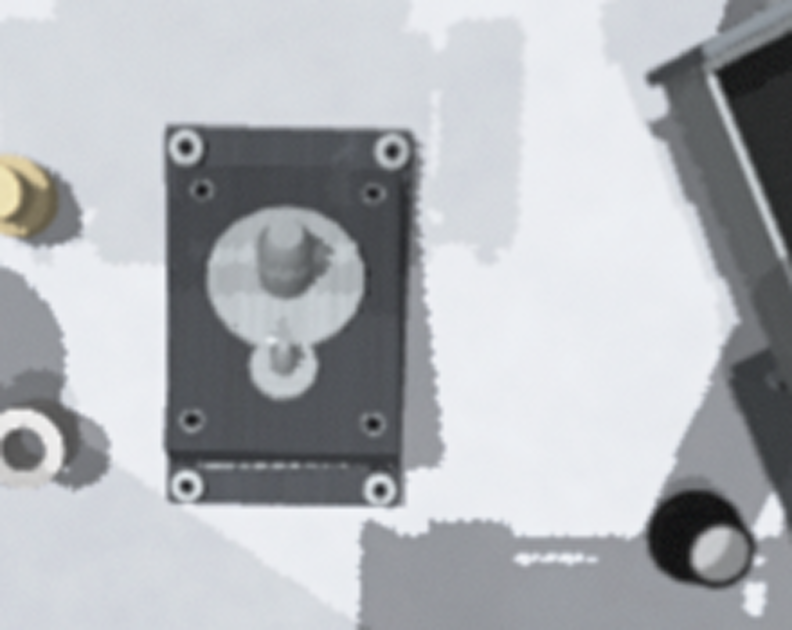

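View pics/w4.png

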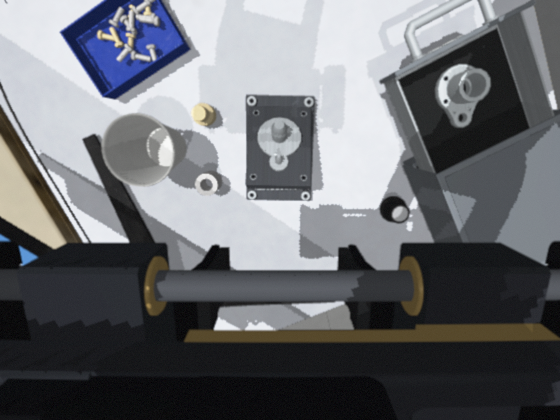

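```bash
python3 - <<'E'
from h import *
c=load("w4"); k=lambda u,v:(200+u/3.6,60+v/3.6)
A=lambda v:np.degrees(np.arctan2(v[1],v[0]))
s=onz(c,k(286,279),.052);p=onz(c,k(283,367),.068);print("seat",s,"pad",p,np.hypot(*(p-s)[:2]),A(p-s))
st=onz(c,k(287,237),.0745);pt=onz(c,k(282,349),.080);print("spigtop",st,"pintop",pt,A(pt-st),np.hypot(*(pt-st)[:2]))
b=[onz(c,k(*q),.012) for q in [(186,147),(393,151),(186,487),(380,490)]]
print("bolts",A(b[2]-b[0]),A(b[3]-b[1]),A(b[0]-b[1])-90,A(b[2]-b[3])-90,np.hypot(*(b[2]-b[0])[:2]),np.hypot(*(b[3]-b[1])[:2]))
# plate holes: lower pair & upper pair
l=[onz(c,k(*q),.035) for q in[(202,190),(373,193)]];u=[onz(c,k(*q),.075) for q in[(191,419),(373,424)]]
print("plate",A(l[0]-l[1])-90,A(u[0]-u[1])-90,np.linalg.norm(l[0]-l[1]),np.linalg.norm(u[0]-u[1]),A(u[0]+u[1]-l[0]-l[1]))
# flange in the drawer
E
python3 -c "
from h import *
crop('w4',380,40,560,200,4.4,'w4d')"
```

```text
seat [ 0.47693695 -0.24938521  0.052     ] pad [ 0.50163568 -0.26116692  0.068     ] 0.027364867590351023 -25.501931222081073
spigtop [ 0.46531789 -0.24364805  0.0745    ] pintop [ 0.49556879 -0.25864678  0.08      ] -26.372721347000454 0.03376506118180331
bolts -24.98571026183852 -24.93135468757946 -204.73982345510723 -204.5925187967124 0.1219628849965916 0.121774180977486
plate -204.65185965441327 -205.26934394229443 0.05769980589806771 0.05810561761499694 -24.905149478422775
```

View pics/w4d.png

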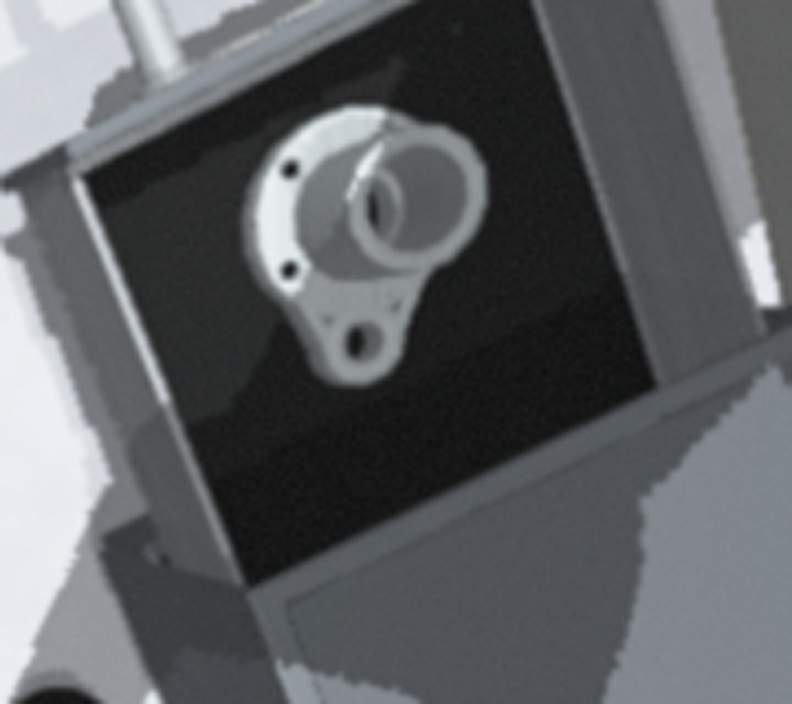

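```bash
python3 - <<'E'
from h import *
c=load("w4"); k=lambda u,v:(380+u/4.4,40+v/4.4); w=load("w3"); kw=lambda u,v:(290+u/5,90+v/5)
a=onz(c,k(420,197),.0895);h=onz(c,k(365,343),.0615)
print(a,h,h-a,np.degrees(np.arctan2(*(h-a)[1::-1])))
print(tri(c,k(420,197),w,kw(300,389)),tri(c,k(365,343),w,kw(405,425)))
E
```

```text
[ 0.50908   -0.0392758  0.0895   ] [ 0.54094422 -0.04702149  0.0615    ] [ 0.03186423 -0.00774568 -0.028     ] -13.662691436816768
(array([ 0.50916282, -0.0384447 ,  0.08798324]), np.float64(0.0001327115930918564)) (array([ 0.54031784, -0.04736181,  0.0618652 ]), np.float64(0.001128386777421668))
```

>>> arm_command:
  plan:
    - [[-0.2, 1.8, 0], 0.4]
    - [[-0.4, 3.6, 0], 0.8]
    - [[-0.6, 5.4, 0], 1.2]
    - [[-0.8, 7.2, 0], 1.6]
    - [[-1.03, 9.19, 0], 1.9]

```text
time: 8.05
position: [0.5089, -0.0385, 0.2916]
tool_rot: [0.702, -0.087, 0.087, -0.702]
ft_force: [1.0, 0.2, 0.2]
grip_width: 0.0562
```

>>> arm_command:
  plan:
    - [[0, 0, -1.5], 0]
    - [[0, 0, -3.2], 0]
    - [[0, 0, -5.0], 0]
    - [[0, 0, -6.8], 0]
    - [[0, 0, -6.8], 0]

```text
time: 8.55
position: [0.5048, -0.0385, 0.1164]
tool_rot: [-0.701, 0.092, -0.082, 0.703]
ft_force: [-0.5, 0.3, 0.3]
grip_width: 0.0566
```

```bash
python3 - <<'E'
from h import *
o=get_obs(); print(o["time"],o["position"],np.degrees(o["q"][0]-o["q"][5]),o["joint_velocities"].round(3))
c=shot("wrist","w5")
E
```

```text
8.55 [ 0.50478169 -0.03854097  0.11640779] 75.85718121200314 [-0.001 -0.101 -0.074 -0.002  0.081 -0.002]
```

View pics/w5.png

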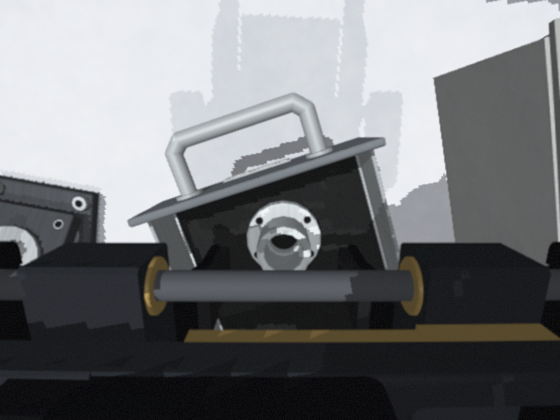

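>>> arm_command:
  plan:
    - [[0, 0, 0], 0]
    - [[0, 0, -0.7], 0]
    - [[0, 0, -1.4], 0]
    - [[0, 0, -2.0], 0]
    - [[0, 0, -2.24], 0]

```text
time: 9.1
position: [0.5114, -0.0409, 0.0673]
tool_rot: [0.702, -0.086, 0.089, -0.701]
ft_force: [-0.6, 0.1, 0.8]
grip_width: 0.0564
```

>>> arm_command:
  plan:
    - [[0, 0, 0], 0]
    - [[0, 0, 0], 0]

```text
time: 9.3
position: [0.5109, -0.0408, 0.067]
tool_rot: [0.702, -0.086, 0.088, -0.702]
ft_force: [0.4, -0.6, 0.0]
grip_width: 0.0565
```

>>> arm_command:
  plan:
    - [[-0.08, 0.06, -0.08], 0]
    - [[-0.08, 0.06, -0.08], 0]
    - [[-0.08, 0.06, -0.08], 0]

```text
time: 9.6
position: [0.5077, -0.0389, 0.0636]
tool_rot: [0.702, -0.087, 0.087, -0.702]
ft_force: [-0.2, 0.1, -0.4]
grip_width: 0.0568
```

>>> arm_command:
  plan:
    - [[0, 0, 0], 0]
    - [[0, 0, 0], 0]
    - [[0, 0, 0], 0]
    - [[0, 0, 0], 0]
    - [[0, 0, 0], 0]
  fingers: -1
  force: 20

```text
time: 10.1
position: [0.5076, -0.0389, 0.0632]
tool_rot: [0.702, -0.087, 0.087, -0.702]
ft_force: [0.6, -0.1, -0.0]
grip_width: 0.0323
```

>>> arm_command:
  plan:
    - [[0, 0, 0.3], 0]
    - [[0, 0, 0.8], 0]
    - [[0, 0, 1.6], 0]
    - [[0, 0, 2.6], 0]
    - [[0, 0, 3.4], 0]

```text
time: 10.6
position: [0.5078, -0.0389, 0.1503]
tool_rot: [0.702, -0.087, 0.088, -0.702]
ft_force: [-0.2, -0.2, -1.9]
grip_width: 0.0324
```

```bash
python3 - <<'E'
from h import *
o=get_obs(); print(o["time"],o["position"],o["grip_width"],o["ft_force"])
shot("wrist","w6");shot("side","s6");crop("s6",190,120,380,260,4,"s6c")
E
```

```text
10.6 [ 0.50782709 -0.03891381  0.15028561] 0.032399224915869586 [-0.18122747 -0.21621231 -1.90030318]
```

View pics/w6.png

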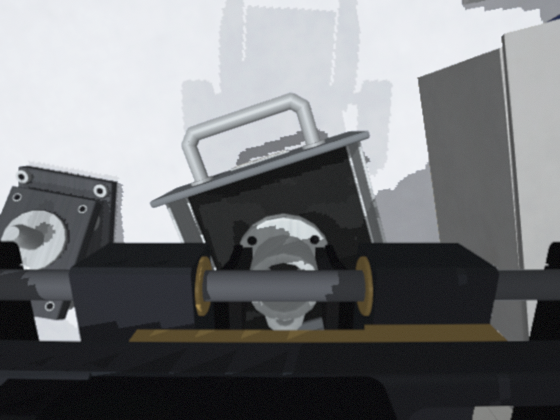

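View pics/s6c.png

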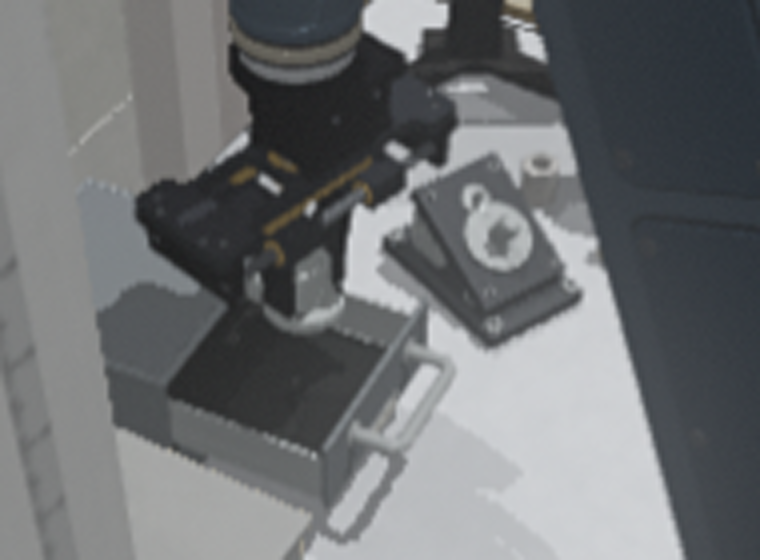

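>>> arm_command:
  plan:
    - [[0.5, -0.02, 0.1], 1.5]
    - [[0.97, -0.04, 0.1], 3.0]
    - [[0.97, -0.04, 0.1], 3.66]
    - [[0.97, -0.04, 0.1], 3.66]
    - [[0.97, -0.04, -0.4], 3.66]
  force: 8

```text
time: 11.2
position: [0.5325, -0.04, 0.1386]
tool_rot: [0.707, 0.026, -0.024, -0.706]
ft_force: [0.1, 0.3, -1.9]
grip_width: 0.033
```

>>> arm_command:
  plan:
    - [[0, 0, -0.2], 0]
    - [[0, 0, -0.4], 0]
    - [[0, 0, -0.6], 0]
    - [[0, 0, -0.6], 0]

```text
time: 11.6
position: [0.5313, -0.0398, 0.1224]
tool_rot: [-0.706, -0.025, 0.026, 0.707]
ft_force: [-1.4, -0.0, -1.9]
grip_width: 0.0329
```

```bash
python3 - <<'E'
from h import *
o=get_obs(); print(o["time"],o["position"],o["grip_width"],o["ft_force"],np.degrees(o["q"][0]-o["q"][5]))
shot("wrist","w7");shot("side","s7");crop("s7",190,120,380,260,4,"s7c");crop("w7",180,170,400,350,3.4,"w7c")
E
```

```text
11.6 [ 0.5312526 -0.0397652  0.1223518] 0.03289248584844767 [-1.35907303 -0.00887727 -1.91002231] 94.12696554151947
```

View pics/w7c.png

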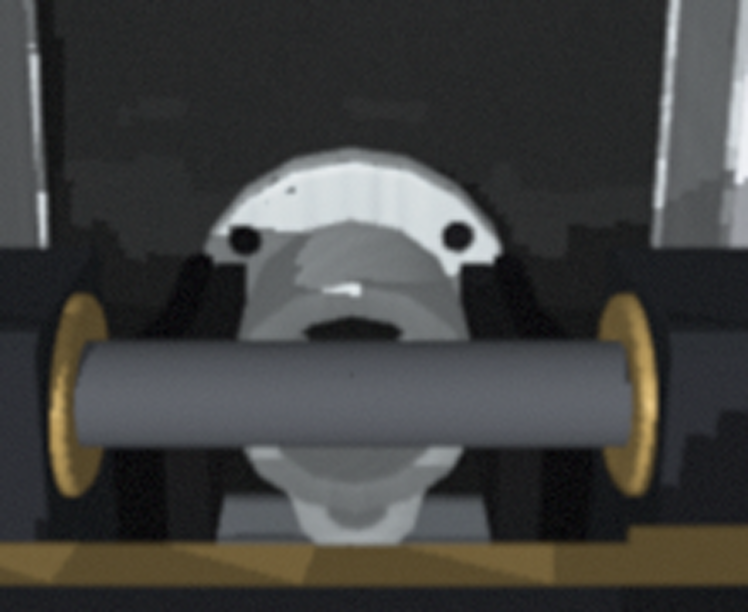

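View pics/s7c.png

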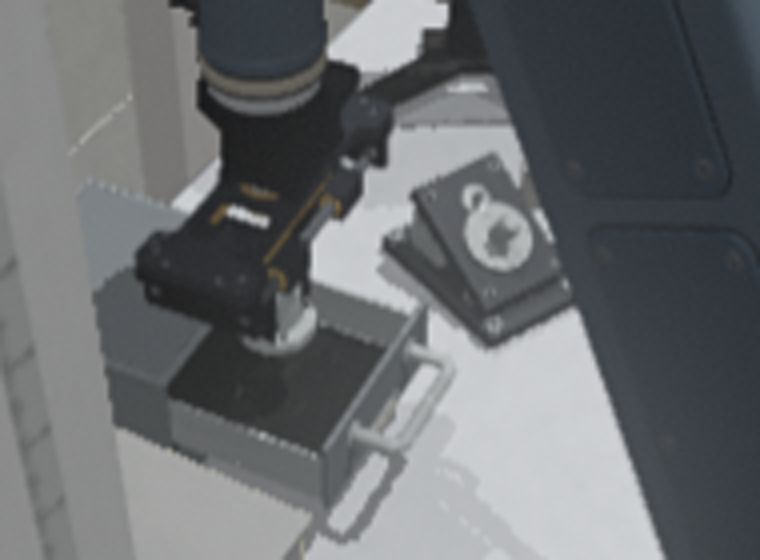

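>>> arm_command:
  plan:
    - [[0, 0, -0.12], 0]
    - [[0, 0, -0.24], 0]
    - [[0, 0, -0.36], 0]

```text
time: 12.0
position: [0.531, -0.0397, 0.1143]
tool_rot: [-0.707, -0.025, 0.026, 0.707]
ft_force: [-4.1, -0.4, 1.6]
grip_width: 0.0327
```

>>> arm_command:
  plan:
    - [[0, 0, -0.12], 0]
    - [[0, 0, -0.24], 0]

```text
time: 12.2
position: [0.5306, -0.0397, 0.1082]
tool_rot: [-0.707, -0.025, 0.027, 0.707]
ft_force: [-5.4, -0.6, 3.8]
grip_width: 0.0325
```

>>> arm_command:
  plan:
    - [[0, 0, -0.12], 0]
    - [[0, 0, -0.22], 0]
    - [[0, 0, -0.22], 0]

```text
time: 12.5
position: [0.531, -0.0397, 0.1023]
tool_rot: [-0.706, -0.025, 0.026, 0.707]
ft_force: [-4.6, -0.4, 2.0]
grip_width: 0.0328
```

```bash
python3 - <<'E'
from h import *
o=get_obs(); print(o["time"],o["position"],o["grip_width"],o["ft_force"])
shot("wrist","w8");shot("side","s8");crop("s8",190,120,380,260,4,"s8c");crop("w8",180,170,400,350,3.4,"w8c")
E
```

```text
12.5 [ 0.53100356 -0.03970676  0.10232266] 0.03278406351496818 [-4.64164525 -0.43558053  1.95986103]
```

View pics/w8c.png

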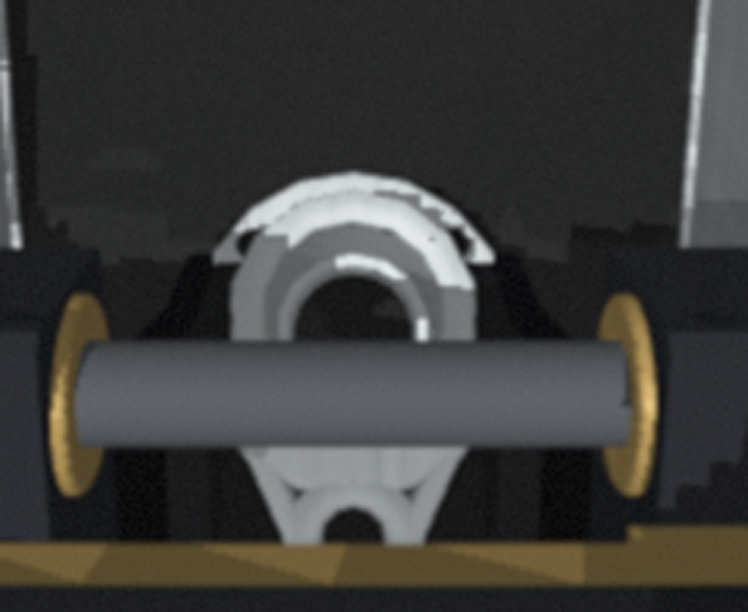

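View pics/s8c.png

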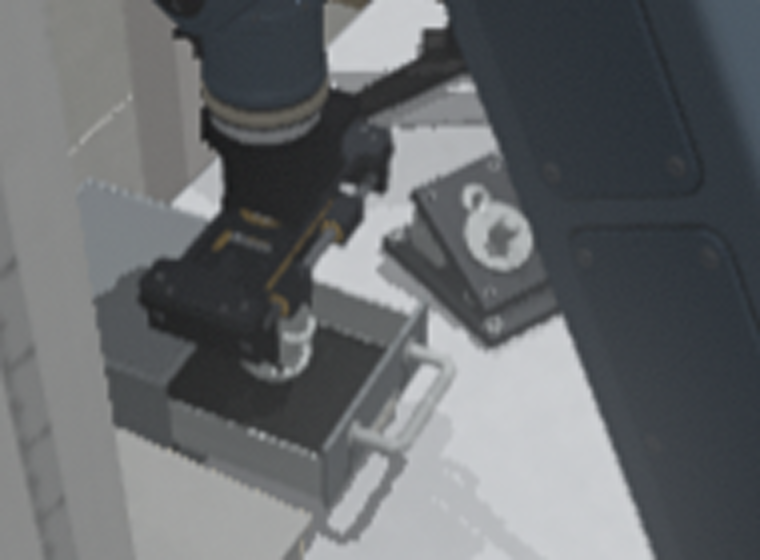

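>>> arm_command:
  plan:
    - [[0, 0, -0.06], 0]
    - [[0, 0, -0.06], 0]

```text
time: 12.8
position: [0.5313, -0.0397, 0.1011]
tool_rot: [-0.706, -0.025, 0.026, 0.707]
ft_force: [-5.4, -0.9, 1.1]
grip_width: 0.0328
```

>>> arm_command:
  plan:
    - [[0, 0, 0], 0]
    - [[0, 0, 0], 0]
    - [[0, 0, 0.3], 0]
    - [[0, 0, 0.8], 0]
    - [[0, 0, 1.4], 0]
  force: 25

```text
time: 13.3
position: [0.5334, -0.0402, 0.1373]
tool_rot: [0.707, 0.026, -0.024, -0.706]
ft_force: [0.6, -0.1, -1.1]
grip_width: 0.0324
```

>>> arm_command:
  plan:
    - [[-0.8, -0.4, 1.0], -1.2]
    - [[-1.0, -1.6, 2.0], -2.6]
    - [[-1.2, -3.2, 2.2], -4.0]
    - [[-1.4, -4.8, 2.2], -5.4]
    - [[-1.5, -5.5, 2.2], -5.8]

```text
time: 13.8
position: [0.4964, -0.1817, 0.1935]
tool_rot: [0.691, -0.151, 0.157, -0.689]
ft_force: [-0.6, -0.5, -0.4]
grip_width: 0.0321
```

```bash
python3 - <<'E'
from h import *
o=get_obs(); print(o["time"],o["position"],o["grip_width"],o["ft_force"],np.degrees(o["q"][0]-o["q"][5]))
shot("wrist","w9");shot("side","s9");crop("s9",190,80,380,220,4,"s9c");crop("w9",180,170,400,350,3.4,"w9c")
E
```

```text
13.8 [ 0.49643999 -0.18173223  0.19354954] 0.03210761449953155 [-0.5585811  -0.45177392 -0.44052669] 64.82374226379511
```

View pics/w9c.png

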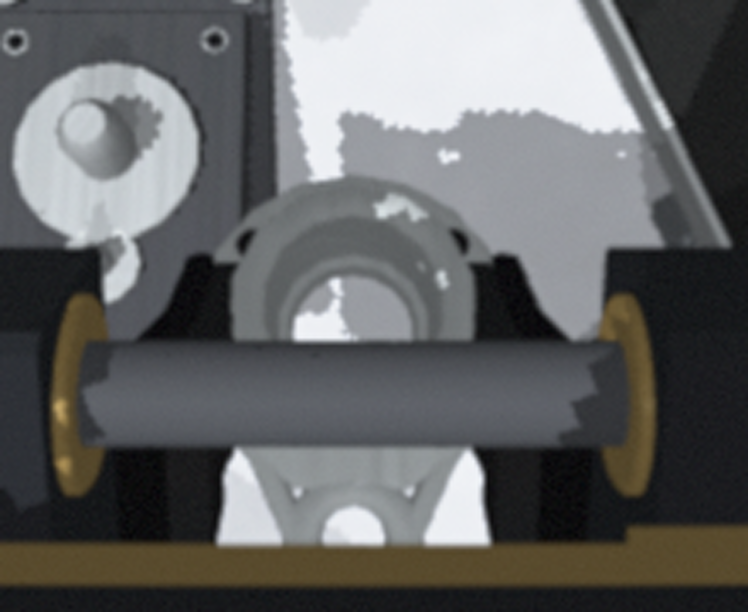

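View pics/s9c.png

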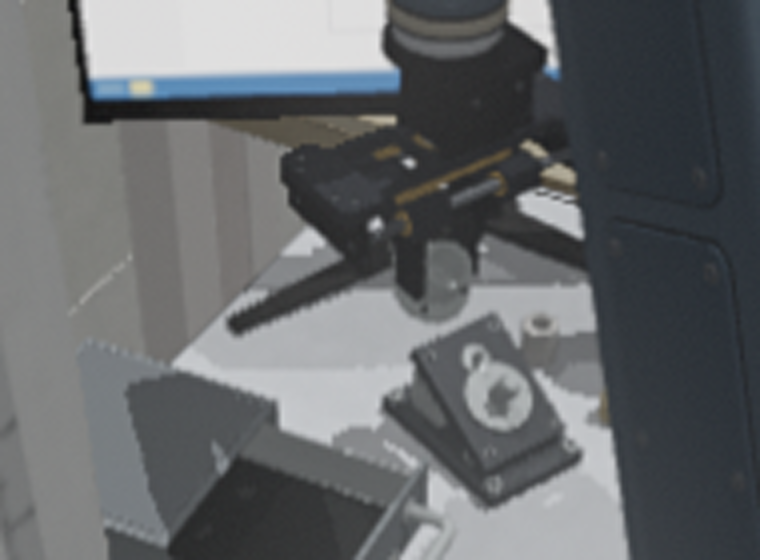

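```bash
python3 - <<'E'
from h import *
crop("w9",240,212,330,272,8.5,"w9d"); crop("w9",240,296,330,340,8.5,"w9e")
from scipy.spatial.transform import Rotation as Ro
o=get_obs(); R=Ro.from_quat(o["tool_rot"]).as_matrix(); c=load("w9")
pz=.0187
for al in (24,27,30,33):
    a=np.radians(al); ex=np.array([np.cos(a),-np.sin(a),0]);ez=np.array([-np.sin(a),-np.cos(a),0]) # tool x, tool y(down)
    P=np.array([0,-pz,0]); r=[]
    for s,h in [(-26,10),(-26,0),(-17,38),(-12,38),(-10,10),(27,10),(37,10)]:
        X=P+(s*ex+(h-30.6)*ez)/1000
        r.append(proj(c,R@X+o["position"])[0,1])
    print(al,np.round(r,1), "crop8.5 rows", np.round((np.array(r)-212)*8.5))
E
```

```text
24 [227.1 229.4 238.3 249.2 256.4 327.3 347.2] crop8.5 rows [ 128.  148.  224.  316.  377.  980. 1149.]
27 [229.4 232.4 237.7 248.5 258.4 329.8 350.2] crop8.5 rows [ 148.  174.  219.  310.  395. 1002. 1175.]
30 [231.8 235.6 237.2 247.8 260.5 332.3 353. ] crop8.5 rows [ 168.  200.  215.  304.  412. 1022. 1199.]
33 [234.3 238.8 236.9 247.3 262.7 334.6 355.7] crop8.5 rows [ 189.  228.  211.  300.  431. 1042. 1222.]
```

View pics/w9d.png

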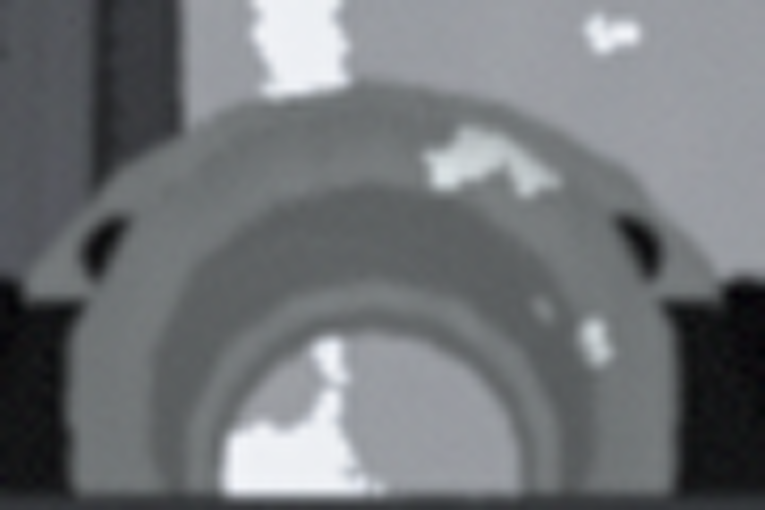

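View pics/w9e.png

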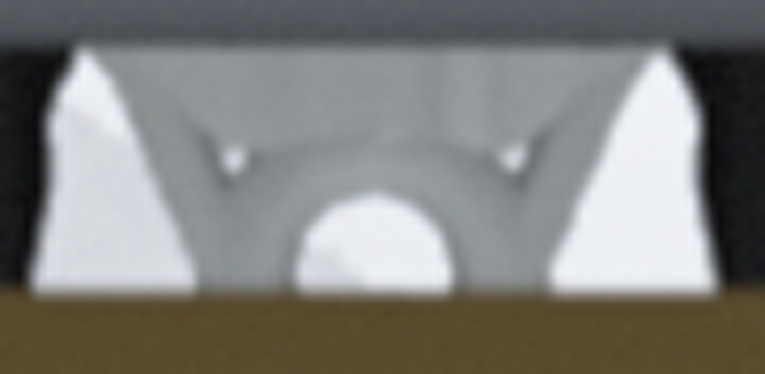

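```bash
python3 - <<'E'
from h import *
from scipy.spatial.transform import Rotation as Ro
o=get_obs(); R=Ro.from_quat(o["tool_rot"]).as_matrix(); c=load("w9")
pz=.0187
def rows(al,dx,dh):
    a=np.radians(al); ex=np.array([np.cos(a),-np.sin(a),0]);ez=np.array([-np.sin(a),-np.cos(a),0])
    P=np.array([dx,-pz,0])/1; r=[]
    for s,h in [(-26,10),(-26,0),(-17,38),(-12,38),(-10,10),(27,10)]:
        X=P+(s*ex+(h-30.6+dh)*ez)/1000
        r.append(proj(c,R@X+o["position"])[0,1])
    return np.round(r,1)
print("w7 level pred",rows(0,0,0),"crop w7c rows",np.round((rows(0,0,0)-170)*3.4))
for dx in (0,-.003,-.007): print("30",dx,rows(30,dx,0),np.round((rows(30,dx,0)-170)*3.4))
print(proj(c,[o["position"]]))
E
```

```text
w7 level pred [212.1 207.7 247.  257.7 241.5 304.6] crop w7c rows [143. 128. 262. 298. 243. 458.]
30 0 [231.8 235.6 237.2 247.8 260.5 332.3] [210. 223. 228. 265. 308. 552.]
30 -0.003 [226.6 230.7 231.1 241.7 255.3 327.2] [192. 206. 208. 244. 290. 534.]
30 -0.007 [219.6 224.1 222.8 233.4 248.4 320.2] [169. 184. 180. 216. 267. 511.]
[[286.2240978  260.59201081]]
```

```bash
python3 - <<'E'
from h import *
from scipy.spatial.transform import Rotation as Ro
from scipy.optimize import least_squares
o=get_obs(); R=Ro.from_quat(o["tool_rot"]).as_matrix(); c=load("w9")
# (s,y,h) flange mm, pixel (u or None, v or None); full px
K=lambda u,v:(240+u/8.5,212+v/8.5); E=lambda u,v:(240+u/8.5,296+v/8.5)
def pr(p,s,y,h):
    a=np.radians(p[0]); ex=np.array([np.cos(a),-np.sin(a),0]);ez=np.array([-np.sin(a),-np.cos(a),0])
    X=np.array([p[1],-18.7+p[2],p[3]])+s*ex+y*np.array([0,0,1])+(h-30.6)*ez
    return proj(c,R@(X/1000)+o["position"])[0]
obs=[((-17,0,38),None,K(0,82)[1]),((-12,0,38),None,K(0,187)[1]),((-10,0,10),None,K(0,287)[1]),((-10,0,0),None,K(0,328)[1]),
 ((27,0,10),None,E(0,192)[1]),((32,5,10),E(455,0)[0],None),((32,-5,10),E(297,0)[0],None),((0,17,38),K(680,0)[0],None),((0,-17,38),K(68,0)[0],None)]
def f(p):
    r=[]
    for X,u,v in obs:
        q=pr(p,*X); r.append(q[0]-u if u else q[1]-v)
    return r
s=least_squares(f,[30,-5,0,0],loss="soft_l1"); print(s.x.round(2),np.round(s.fun if False else f(s.x),2))
J=s.jac; print(np.sqrt(np.diag(np.linalg.inv(J.T@J))))
E
```

```text
[29.78 -5.88  4.21 -1.15] [ 1.06 -0.99  1.73 -0.12 -1.08  0.28 -0.41  0.96 -0.74]
[1.36971125 1.08167632 2.96230031 0.30967682]
```

>>> arm_command:
  plan:
    - [[-0.6, -0.7, 0], 0]
    - [[-1.2, -1.4, -0.4], 0]
    - [[-1.82, -2.16, -1.0], 0]
    - [[-1.82, -2.16, -1.74], 0]
    - [[-1.82, -2.16, -1.74], 0]

```text
time: 14.4
position: [0.4481, -0.2303, 0.1467]
tool_rot: [-0.69, 0.153, -0.151, 0.691]
ft_force: [-0.3, 1.1, -1.4]
grip_width: 0.0321
```

>>> arm_command:
  plan:
    - [[0, 0, -0.6], 0]
    - [[0, 0, -1.2], 0]
    - [[0, 0, -1.6], 0]
    - [[0, 0, -1.6], 0]

```text
time: 14.8
position: [0.4491, -0.2304, 0.1074]
tool_rot: [-0.69, 0.152, -0.151, 0.691]
ft_force: [-0.6, 0.0, -1.6]
grip_width: 0.0324
```

```bash
python3 - <<'E'
from h import *
o=get_obs(); print(o["time"],o["position"],o["grip_width"],o["ft_force"],np.degrees(o["q"][0]-o["q"][5]))
shot("wrist","w10");shot("side","s10");shot("top","t10");crop("s10",240,120,400,240,4.8,"s10c");crop("w10",180,170,400,350,3.4,"w10c")
E
```

```text
14.8 [ 0.44908143 -0.23040389  0.10741173] 0.03239755411135099 [-0.61079878  0.01252322 -1.6041848 ] 65.23462754294745
```

View pics/w10c.png

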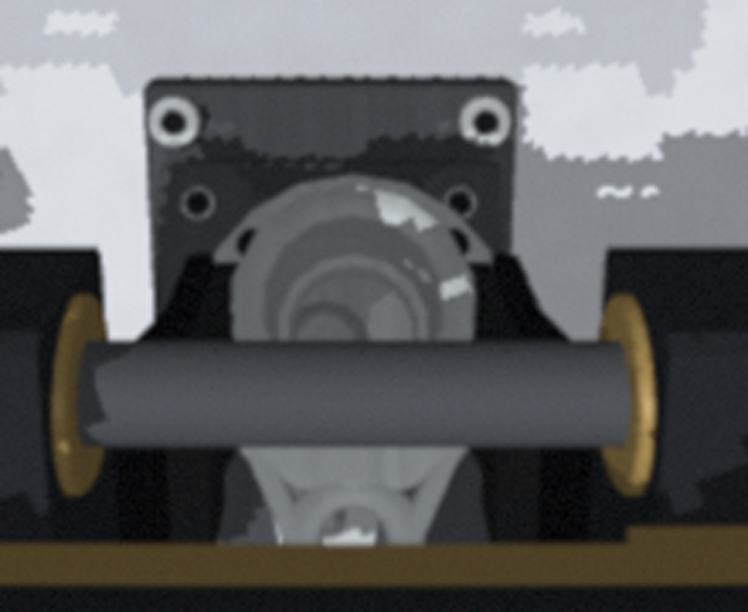

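View pics/s10c.png

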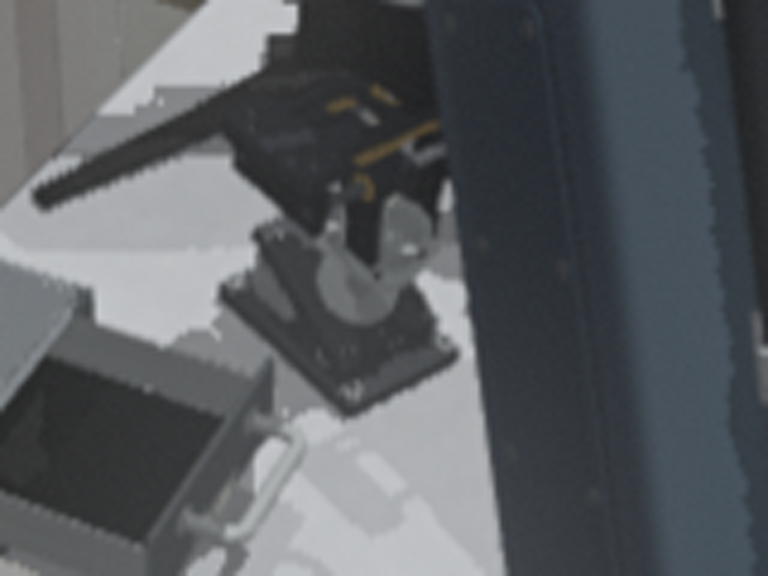

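```bash
python3 - <<'E'
from h import *
c=load("w10"); O=np.array([.477,-.2492,.052]); ex=np.array([.906,-.423,0])
nz=np.array([-.453,.2113,.866]); nx=np.array([.906*.866,-.423*.866,.5])
f=lambda X:((proj(c,X)-[180,170])*3.4).round(1)
print("spig top",f(O+.026*nz),"r",f(O+.026*nz-.006*nx),"pin top",f(O+.032*nx+.014*nz))
print("spig base",f(O),"bolts", f(onz(load('w4'),(200+186/3.6,60+147/3.6),.012)),f(onz(load('w4'),(200+393/3.6,60+151/3.6),.012)))
E
python3 -c "
from h import *
crop('w10',240,212,330,272,8.5,'w10d');crop('w10',240,296,330,340,8.5,'w10e')"
```

```text
spig top [[328.5 347.5]] r [[328.8 315.7]] pin top [[328.2 522.7]]
spig base [[330.6 360.8]] bolts [[176.8 115.5]] [[487.5 115.1]]
```

View pics/w10d.png

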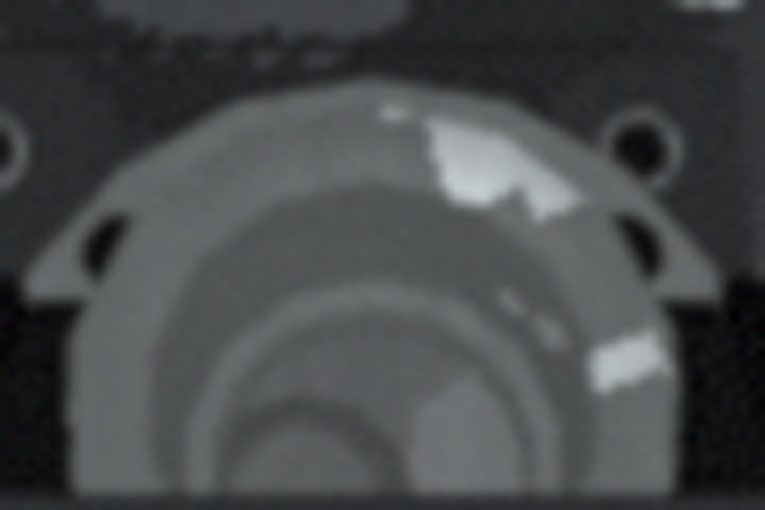

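View pics/w10e.png

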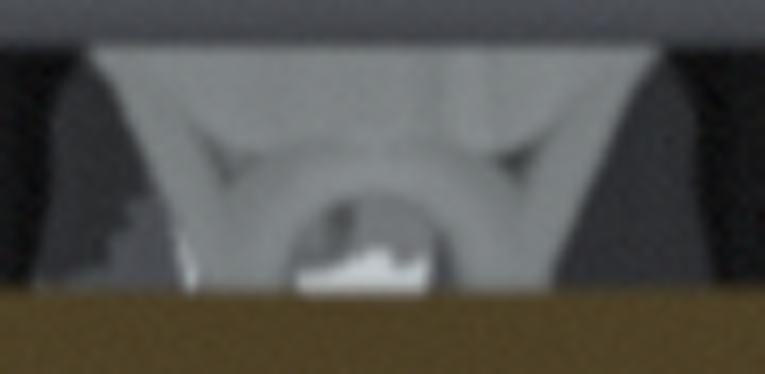

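>>> arm_command:
  plan:
    - [[-0.08, -0.16, 0], 0]
    - [[0.06, -0.22, -0.26], 0]
    - [[0.2, -0.29, -0.52], 0]
    - [[0.2, -0.29, -0.52], 0]
    - [[0.2, -0.29, -0.52], 0]

```text
time: 15.45
position: [0.4538, -0.2386, 0.0943]
tool_rot: [-0.69, 0.153, -0.152, 0.691]
ft_force: [0.1, -0.4, -1.8]
grip_width: 0.0325
```

```bash
python3 - <<'E'
from h import *
o=get_obs(); print(o["time"],o["position"],o["grip_width"],o["ft_force"],np.degrees(o["q"][0]-o["q"][5]))
shot("wrist","w11");crop("w11",240,212,330,272,8.5,'w11d');crop('w11',240,296,330,340,8.5,'w11e')
c=load("w11"); O=np.array([.477,-.2492,.052]); nz=np.array([-.453,.2113,.866]); nx=np.array([.906*.866,-.423*.866,.5])
f=lambda X:((proj(c,X)-[240,212])*8.5).round(1)
print(f([O+.026*nz,O+.026*nz-.006*nx]))
U=o["position"]+.0094*np.array([.906,-.423,0])-[0,0,.012]; d=U-O;print(d@nx,d@nz,d@[.423,.906,0])
E
```

```text
15.45 [ 0.45378248 -0.23855411  0.0943413 ] 0.032532476411083186 [ 0.14308355 -0.44042949 -1.81368358] 65.14086424054454
[[384.5 486.5]
 [384.5 401.2]]
0.001192986196076962 0.03434448125746925 -0.00017583883947382945
```

View pics/w11d.png

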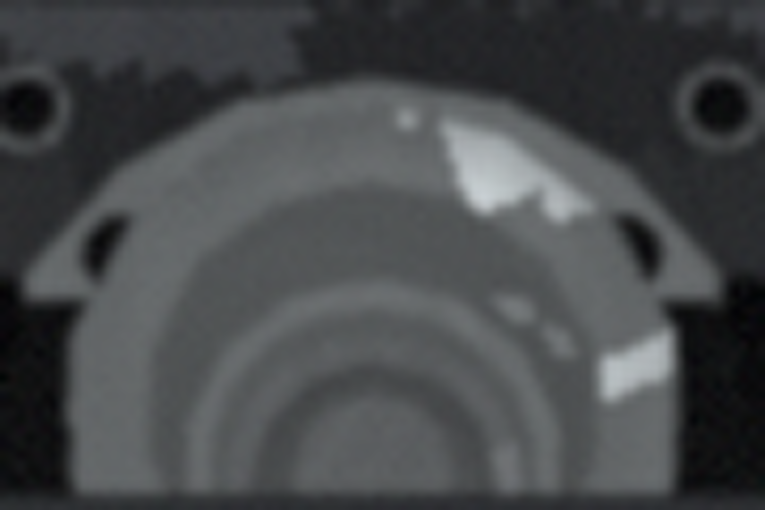

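View pics/w11e.png

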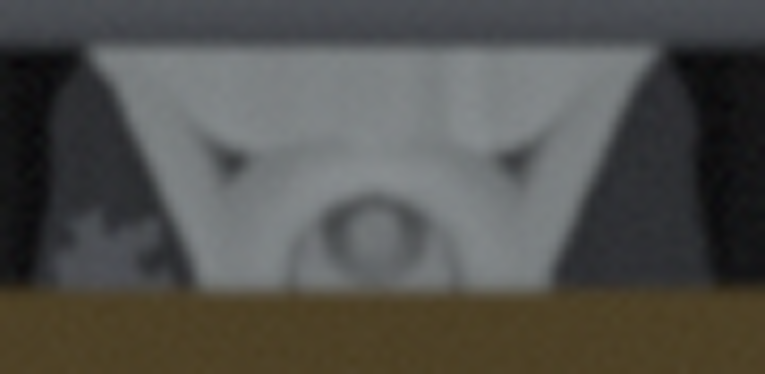

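>>> arm_command:
  plan:
    - [[0.05, -0.03, -0.12], 0]
    - [[0.11, -0.05, -0.24], 0]
    - [[0.16, -0.08, -0.36], 0]
    - [[0.16, -0.08, -0.36], 0]

```text
time: 15.9
position: [0.458, -0.2407, 0.0854]
tool_rot: [-0.69, 0.152, -0.152, 0.691]
ft_force: [0.8, -0.1, -1.5]
grip_width: 0.0321
```

```bash
python3 - <<'E'
from h import *
o=get_obs(); print(o["time"],o["position"],o["grip_width"],o["ft_force"],o["moment"])
shot("wrist","w12");crop("w12",240,212,330,272,8.5,'w12d');crop('w12',240,296,330,340,8.5,'w12e')
O=np.array([.477,-.2492,.052]); nz=np.array([-.453,.2113,.866]); nx=np.array([.906*.866,-.423*.866,.5])
U=o["position"]+.0094*np.array([.906,-.423,0])-[0,0,.012]; d=U-O;print(d@nx,d@nz,d@[.423,.906,0])
E
```

```text
15.9 [ 0.45795231 -0.24065234  0.08535141] 0.03212671088176064 [ 0.77543882 -0.09221992 -1.46850273] [ 0.02668722 -0.10854728  0.011717  ]
0.0007382870981463858 0.02422694828063483 -0.00031299203552016114
```

View pics/w12d.png

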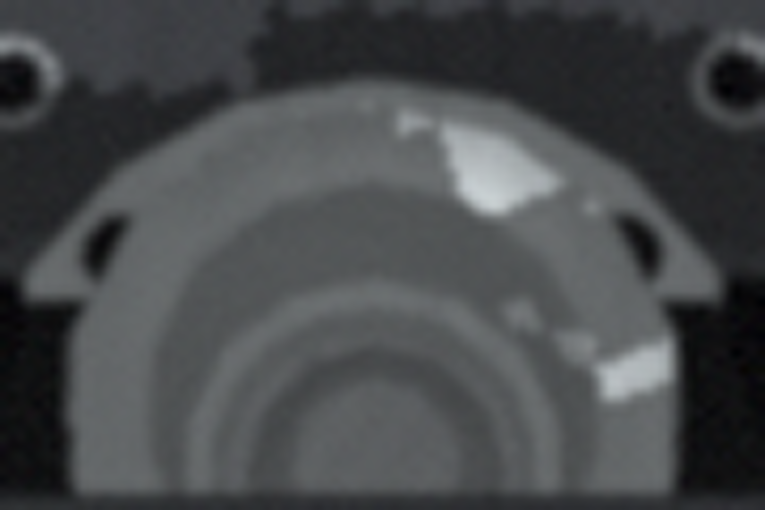

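View pics/w12e.png

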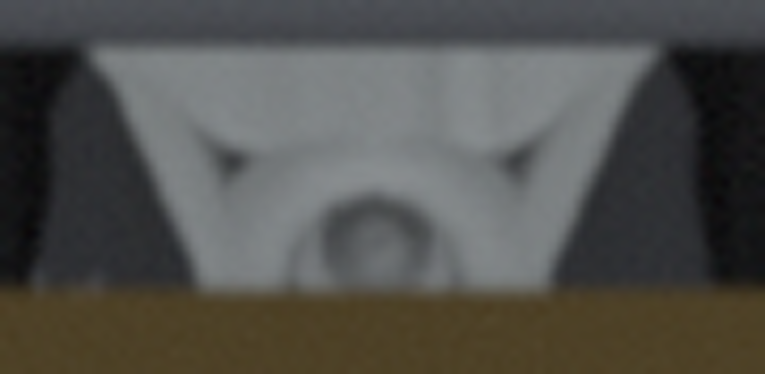

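>>> arm_command:
  plan:
    - [[-0.03, 0.015, -0.02], 0]
    - [[0.02, -0.01, -0.12], 0]
    - [[0.07, -0.03, -0.21], 0]
    - [[0.115, -0.053, -0.3], 0]
    - [[0.115, -0.053, -0.3], 0]
  force: 14

```text
time: 16.45
position: [0.4609, -0.242, 0.0779]
tool_rot: [-0.69, 0.152, -0.152, 0.691]
ft_force: [-0.0, 0.7, -1.7]
grip_width: 0.0322
```

```bash
python3 - <<'E'
from h import *
o=get_obs(); print(o["time"],o["position"],o["grip_width"],o["ft_force"],o["moment"])
shot("wrist","w13");crop("w13",240,212,330,272,8.5,'w13d');crop('w13',240,296,330,340,8.5,'w13e')
O=np.array([.477,-.2492,.052]); nz=np.array([-.453,.2113,.866]); nx=np.array([.906*.866,-.423*.866,.5])
U=o["position"]+.0094*np.array([.906,-.423,0])-[0,0,.012]; d=U-O;print(d@nx,d@nz,d@[.423,.906,0])
E
```

```text
16.45 [ 0.46088576 -0.24203562  0.07794311] 0.032247238492084725 [-0.03882698  0.69790813 -1.67093474] [ 0.07036821 -0.12751949  0.00216964]
-0.00015756586484364996 0.01619021707010131 -0.0003253967489636102
```

View pics/w13d.png

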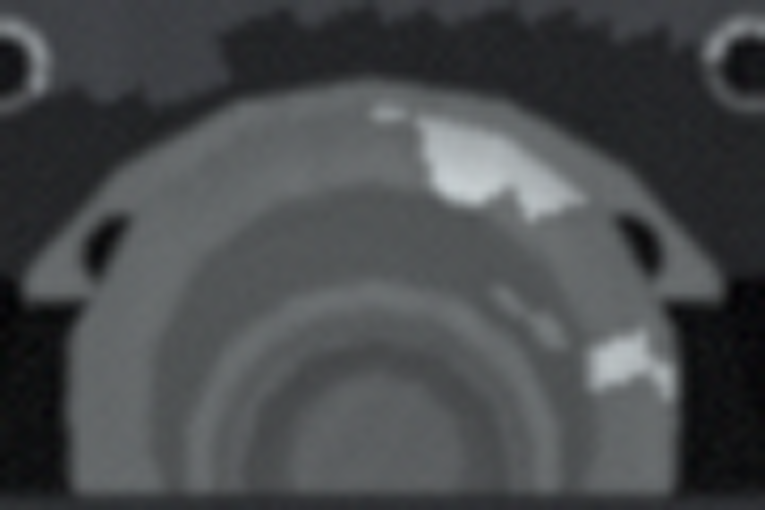

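View pics/w13e.png

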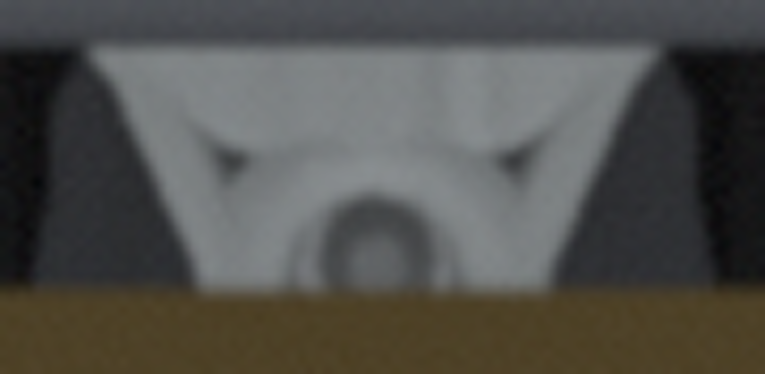

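>>> arm_command:
  plan:
    - [[0.036, -0.017, -0.07], 0]
    - [[0.072, -0.034, -0.14], 0]
    - [[0.109, -0.051, -0.208], 0]
    - [[0.109, -0.051, -0.208], 0]

```text
time: 16.9
position: [0.4636, -0.2433, 0.0728]
tool_rot: [-0.691, 0.152, -0.152, 0.691]
ft_force: [-0.9, -0.0, -1.4]
grip_width: 0.0324
```

>>> arm_command:
  plan:
    - [[0.036, -0.017, -0.07], 0]
    - [[0.072, -0.034, -0.14], 0]
    - [[0.109, -0.051, -0.208], 0]
    - [[0.109, -0.051, -0.208], 0]

```text
time: 17.3
position: [0.4663, -0.2445, 0.0676]
tool_rot: [-0.691, 0.152, -0.152, 0.691]
ft_force: [-0.5, 0.1, -2.5]
grip_width: 0.0325
```

```bash
python3 - <<'E'
from h import *
o=get_obs(); print(o["time"],o["position"],o["grip_width"],o["ft_force"],o["moment"])
shot("wrist","w14");crop("w14",240,212,330,272,8.5,'w14d');crop('w14',240,296,330,340,8.5,'w14e')
O=np.array([.477,-.2492,.052]); nz=np.array([-.453,.2113,.866]); nx=np.array([.906*.866,-.423*.866,.5])
U=o["position"]+.0094*np.array([.906,-.423,0])-[0,0,.012]; d=U-O;print(d@nx,d@nz,d@[.423,.906,0])
E
```

```text
17.3 [ 0.46629057 -0.24454023  0.06764987] 0.03254812096774916 [-0.50708715  0.13028808 -2.49243783] [ 0.04752557 -0.11160856  0.08033934]
-0.00014611793368792718 0.004298668573422599 -0.0003083366462023698
```

View pics/w14d.png

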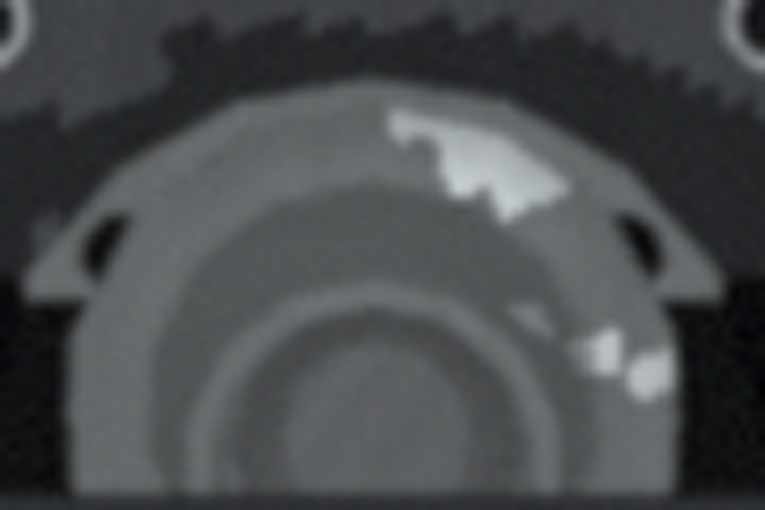

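View pics/w14e.png

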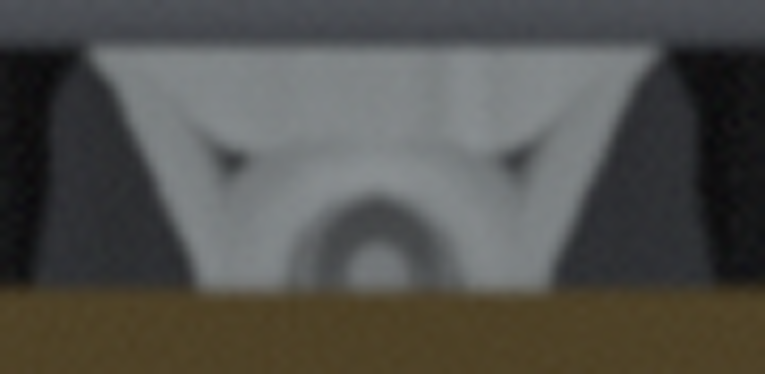

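>>> arm_command:
  plan:
    - [[0.036, -0.017, -0.07], 0]
    - [[0.072, -0.034, -0.14], 0]
    - [[0.072, -0.034, -0.14], 0]

```text
time: 17.65
position: [0.4681, -0.2454, 0.0644]
tool_rot: [0.691, -0.152, 0.152, -0.691]
ft_force: [-0.1, 0.6, 0.0]
grip_width: 0.0325
```

>>> arm_command:
  plan:
    - [[0.036, -0.017, -0.07], 0]
    - [[0.036, -0.017, -0.07], 0]

```text
time: 17.85
position: [0.4681, -0.2454, 0.0643]
tool_rot: [-0.691, 0.153, -0.151, 0.691]
ft_force: [-3.9, 0.9, 12.6]
grip_width: 0.0325
```

>>> arm_command:
  plan:
    - [[0.036, -0.017, -0.07], 0]
    - [[0.036, -0.017, -0.07], 0]

```text
time: 18.05
position: [0.4683, -0.2455, 0.0641]
tool_rot: [-0.691, 0.153, -0.151, 0.691]
ft_force: [-9.3, 2.7, 26.7]
grip_width: 0.0328
```

>>> arm_command:
  plan:
    - [[-0.06, 0.028, 0.11], 0]
    - [[-0.06, 0.028, 0.11], 0]
  force: 5

```text
time: 18.25
position: [0.4682, -0.2455, 0.0646]
tool_rot: [0.691, -0.152, 0.152, -0.69]
ft_force: [-2.2, 1.6, 10.8]
grip_width: 0.0323
```

>>> arm_command:
  plan:
    - [[0, 0, 0], 0]
    - [[0, 0, 0], 0]
    - [[0, 0, 0], 0]
  fingers: 0.25

```text
time: 18.55
position: [0.4682, -0.2454, 0.0637]
tool_rot: [-0.69, 0.152, -0.152, 0.691]
ft_force: [-0.9, 1.1, -0.4]
grip_width: 0.049
```

>>> arm_command:
  plan:
    - [[0, 0, 0.5], 0]
    - [[0, 0, 1.5], 0]
    - [[0, 0, 3.0], 0]
    - [[0, 0, 4.5], 0]
    - [[0, 0, 5.5], 0]

```text
time: 19.05
position: [0.4696, -0.2464, 0.2043]
tool_rot: [0.691, -0.151, 0.154, -0.69]
ft_force: [1.1, -1.1, 0.6]
grip_width: 0.0545
```

>>> arm_command:
  plan:
    - [[1.0, -0.5, 0.5], 0]
    - [[2.0, -0.9, 1.0], 0]
    - [[2.6, -1.2, 1.5], 0]
    - [[2.6, -1.2, 1.5], 0]

```text
time: 19.45
position: [0.5366, -0.2777, 0.2412]
tool_rot: [0.692, -0.149, 0.155, -0.689]
ft_force: [-0.5, 0.5, 0.3]
grip_width: 0.0543
```

```bash
python3 - <<'E'
from h import *
o=get_obs(); print(o["time"],o["position"],o["grip_width"],o["ft_force"])
shot("wrist","w15");shot("side","s15");crop("w15",200,80,400,240,4,'w15c');crop("s15",240,120,400,240,4.8,"s15c")
E
```

```text
19.45 [ 0.53655598 -0.27766283  0.2411718 ] 0.054270226416277274 [-0.50276979  0.52172774  0.26686214]
```

View pics/w15c.png

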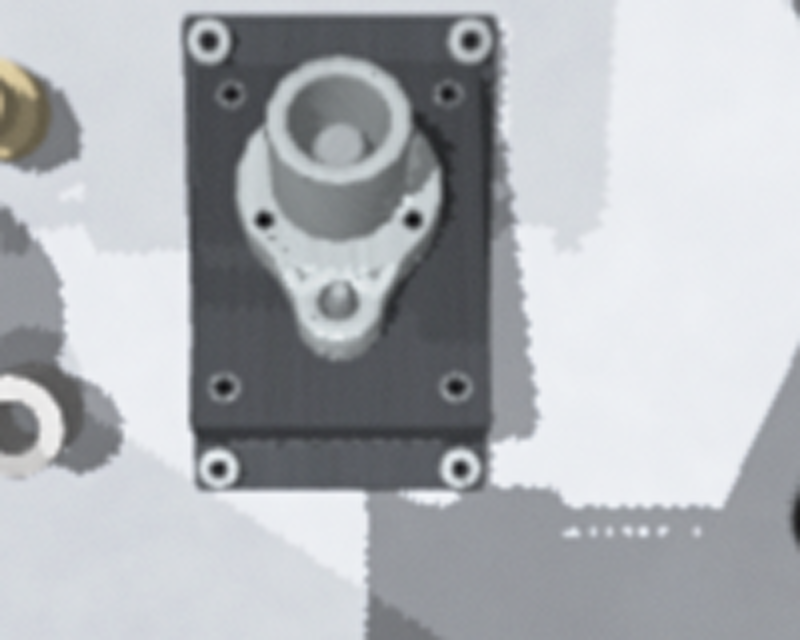

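View pics/s15c.png

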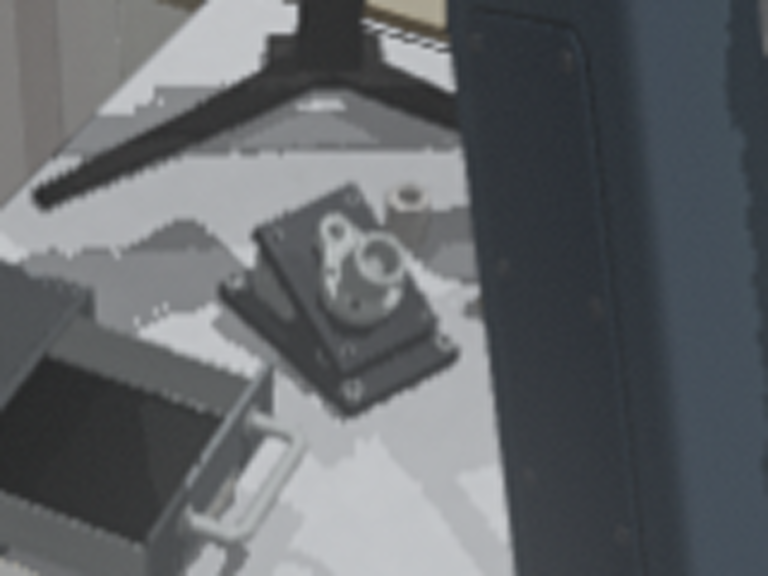

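```bash
python3 - <<'E'
from h import *
c=load("w15");s=load("s15"); O=np.array([.477,-.2492,.052]); nz=np.array([-.453,.2113,.866]); nx=np.array([.785,-.366,.5])
f=lambda X:((proj(c,X)-[200,80])*4).round(1); g=lambda X:((proj(s,X)-[240,120])*4.8).round(1)
for h in (0,.003,.006): print(h,"hubtop",f(O+(.038+h)*nz),g(O+(.038+h)*nz),"ear",f(O+.032*nx+(.01+h)*nz),g(O+.032*nx+(.01+h)*nz),"ear tip bottom",f(O+.043*nx+h*nz),"disc R top",f(O+(.01+h)*nz+.026*np.array([.423,.906,0])),"pin",f(O+.032*nx+.014*nz),"spig",f(O+.026*nz))
X,e=tri(c,(200+339/4,80+120/4),s,(240+380/4.8,120+262/4.8)); d=X-O; print(X,e,d@nx,d@nz,d@[.423,.906,0])
E
python3 -c "
from h import *
crop('w15',240,90,330,175,8,'w15d')"
```

```text
0 hubtop [[342.3 120.8]] [[377.7 256.5]] ear [[341.4 301.2]] [[333.4 229.4]] ear tip bottom [[341.2 359.2]] disc R top [[445.2 184.8]] pin [[341.5 293.9]] spig [[342.  149.4]]
0.003 hubtop [[342.4 113.3]] [[379.6 254.5]] ear [[341.5 295.8]] [[335.2 227.4]] ear tip bottom [[341.2 354.4]] disc R top [[446.2 178.5]] pin [[341.5 293.9]] spig [[342.  149.4]]
0.006 hubtop [[342.5 105.7]] [[381.5 252.6]] ear [[341.6 290.2]] [[336.9 225.4]] ear tip bottom [[341.3 349.5]] disc R top [[447.2 172.1]] pin [[341.5 293.9]] spig [[342.  149.4]]
[ 0.45873874 -0.24184167  0.08056306] 0.0007917815081525736 -0.0027467026640877017 0.03456277647020823 -0.0010578639540304731
```

View pics/w15d.png

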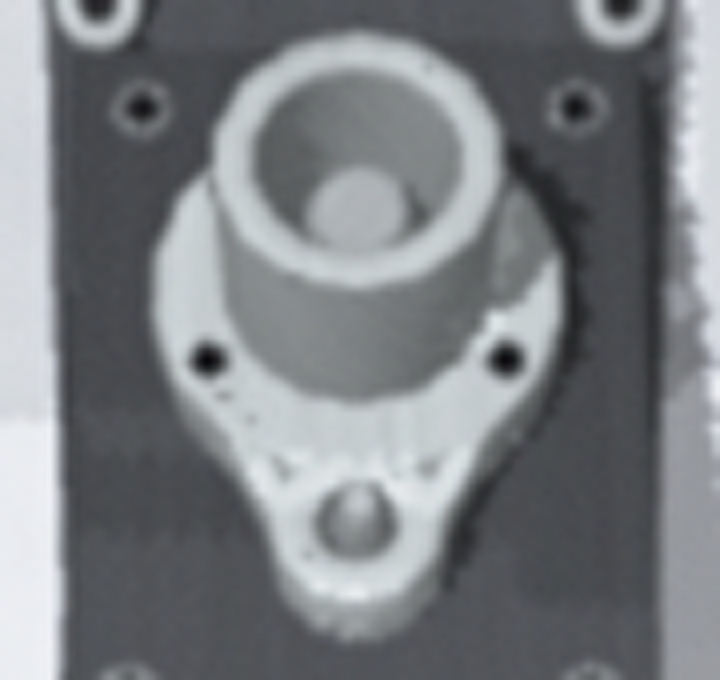

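>>> arm_command:
  plan:
    - [[-1.0, 1.6, 0], 1.1]
    - [[-2.0, 3.2, 0], 2.2]
    - [[-3.0, 4.8, 0], 3.3]
    - [[-4.0, 6.4, 0], 4.4]
    - [[-5.0, 8.0, -0.5], 5.5]
  fingers: -1

```text
time: 20.05
position: [0.4061, -0.0738, 0.2262]
tool_rot: [0.707, 0.018, -0.017, -0.707]
ft_force: [1.1, 0.8, -0.1]
grip_width: 0.0224
```

>>> arm_command:
  plan:
    - [[-0.66, 1.1, -0.5], 0.3]
    - [[-0.66, 1.1, -1.8], 0.3]
    - [[-0.66, 1.1, -3.0], 0.3]
    - [[-0.66, 1.1, -4.0], 0.3]
    - [[-0.66, 1.1, -4.0], 0.3]

```text
time: 20.55
position: [0.3878, -0.0464, 0.1238]
tool_rot: [-0.705, -0.023, 0.029, 0.708]
ft_force: [-0.8, 0.9, 0.1]
grip_width: 0.0007
```

```bash
python3 - <<'E'
from h import *
o=get_obs(); print(o["time"],o["position"],o["grip_width"],np.degrees(o["q"][0]-o["q"][5]))
shot("wrist","w16");shot("side","s16")
E
```

```text
20.55 [ 0.38784673 -0.04640381  0.12383801] 0.0006925291176847737 94.13357729753216
```

View pics/s16.png

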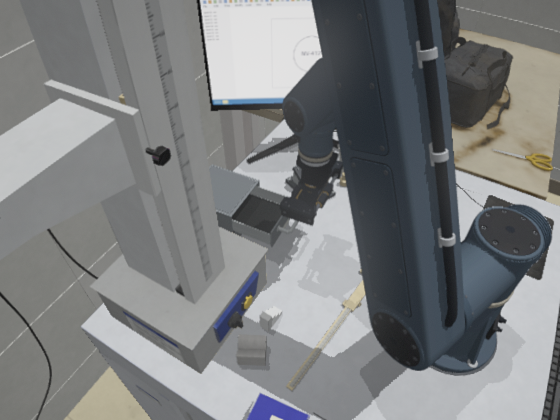

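View pics/w16.png

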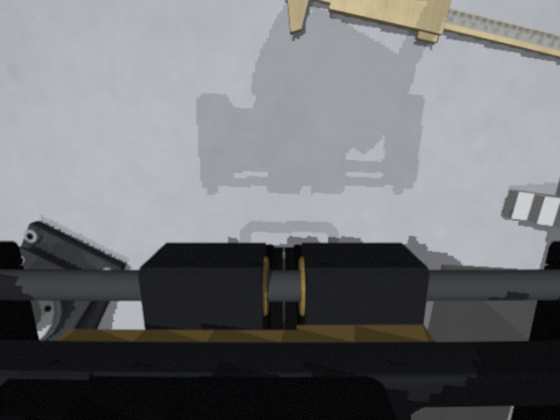

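>>> arm_command:
  plan:
    - [[0, 0, 0], 0]
    - [[0, 0, -0.6], 0]
    - [[0, 0, -1.3], 0]
    - [[0, 0, -1.9], 0]
    - [[0, 0, -1.9], 0]

```text
time: 21.15
position: [0.3917, -0.0481, 0.0786]
tool_rot: [-0.707, -0.025, 0.026, 0.707]
ft_force: [-1.3, -0.0, 0.5]
grip_width: 0.0007
```

>>> arm_command:
  plan:
    - [[0.4, 0.03, 0], 0]
    - [[0.8, 0.06, 0], 0]
    - [[1.3, 0.09, 0], 0]
    - [[1.8, 0.13, 0], 0]
    - [[2.3, 0.16, 0], 0]

```text
time: 21.65
position: [0.4503, -0.0441, 0.0797]
tool_rot: [0.707, 0.026, -0.026, -0.706]
ft_force: [-3.1, -1.3, 0.7]
grip_width: 0.0007
```

>>> arm_command:
  plan:
    - [[0.5, 0.03, 0], 0]
    - [[1.0, 0.07, 0], 0]
    - [[1.5, 0.1, 0], 0]
    - [[1.9, 0.13, 0], 0]
    - [[2.1, 0.15, 0], 0]

```text
time: 22.15
position: [0.5035, -0.0404, 0.0794]
tool_rot: [0.707, 0.026, -0.025, -0.706]
ft_force: [-2.1, -1.5, 1.2]
grip_width: 0.0006
```

>>> arm_command:
  plan:
    - [[0.15, 0.01, 0], 0]
    - [[0.3, 0.02, 0], 0]
    - [[0.4, 0.03, 0], 0]
    - [[0.4, 0.03, 0], 0]

```text
time: 22.55
position: [0.5122, -0.0394, 0.0787]
tool_rot: [-0.707, -0.026, 0.025, 0.707]
ft_force: [-1.1, -0.6, 0.9]
grip_width: 0.0008
```

>>> arm_command:
  plan:
    - [[0.1, 0.01, 0], 0]
    - [[0.2, 0.014, 0], 0]
    - [[0.2, 0.014, 0], 0]

```text
time: 22.85
position: [0.5172, -0.0391, 0.0786]
tool_rot: [-0.707, -0.026, 0.025, 0.707]
ft_force: [-1.0, 0.7, 0.7]
grip_width: 0.0008
```

>>> arm_command:
  plan:
    - [[0.1, 0.01, 0], 0]
    - [[0.1, 0.01, 0], 0]

```text
time: 23.05
position: [0.5183, -0.0389, 0.0785]
tool_rot: [-0.707, -0.025, 0.027, 0.707]
ft_force: [-3.5, -1.4, 2.3]
grip_width: 0.0004
```

>>> arm_command:
  plan:
    - [[0.1, 0.01, 0], 0]
    - [[0.1, 0.01, 0], 0]

```text
time: 23.25
position: [0.5185, -0.0388, 0.0785]
tool_rot: [-0.707, -0.023, 0.029, 0.707]
ft_force: [-8.9, -3.6, 6.4]
grip_width: 0.0006
```

>>> arm_command:
  plan:
    - [[0.1, 0.01, 0], 0]
    - [[0.1, 0.01, 0], 0]

```text
time: 23.45
position: [0.5186, -0.0386, 0.0784]
tool_rot: [-0.706, -0.022, 0.031, 0.707]
ft_force: [-12.0, -5.9, 9.0]
grip_width: 0.0004
```

>>> arm_command:
  plan:
    - [[-0.6, -0.05, 0], 0]
    - [[-1.2, -0.1, 0.2], 0]
    - [[-2.0, -0.3, 1.5], 0]
    - [[-2.5, -0.6, 3.0], 0]
    - [[-3.0, -1.0, 4.8], 0]

```text
time: 23.95
position: [0.4492, -0.0633, 0.1992]
tool_rot: [-0.706, -0.026, 0.026, 0.707]
ft_force: [1.2, -1.1, 0.4]
grip_width: 0.0
```

>>> arm_command:
  plan:
    - [[0.5, -1.0, 1.2], -1.2]
    - [[1.0, -2.5, 2.0], -2.6]
    - [[2.0, -4.3, 2.6], -4.0]
    - [[3.0, -6.2, 2.6], -5.4]
    - [[4.0, -8.0, 2.6], -5.8]

```text
time: 24.45
position: [0.5474, -0.2582, 0.2652]
tool_rot: [0.691, -0.151, 0.155, -0.69]
ft_force: [1.3, 0.1, -0.5]
grip_width: 0.0005
```

>>> arm_command:
  plan:
    - [[0.2, -0.4, 0], 0]
    - [[0.2, -0.4, 0], 0]
    - [[0.2, -0.4, 0], 0]

```text
time: 24.75
position: [0.5497, -0.2647, 0.2631]
tool_rot: [-0.69, 0.152, -0.152, 0.691]
ft_force: [0.2, 0.2, 0.4]
grip_width: 0.0006
```

```bash
python3 - <<'E'
from h import *
o=get_obs(); print(o["time"],o["position"],o["grip_width"],o["ft_force"],np.degrees(o["q"][0]-o["q"][5]))
shot("wrist","w17");shot("side","s17")
c=load("w17"); O=np.array([.477,-.2492,.052]); nz=np.array([-.453,.2113,.866]); nx=np.array([.785,-.366,.5])
for h in (0,.003): print(proj(c,[O+(.038+h)*nz,O+.032*nx+(.01+h)*nz]))
print(proj(c,[[.533,-.041,.086]]))
E
```

```text
24.75 [ 0.54968834 -0.2647372   0.2630936 ] 0.0005577317674266207 [0.21513852 0.17965215 0.37349031] 65.17310422982248
[[267.42620673 106.3520992 ]
 [268.15289674 149.00499816]]
[[267.29135562 104.54233727]
 [268.03078044 147.64733456]]
[[484.33084109  88.27369992]]
```

View pics/w17.png

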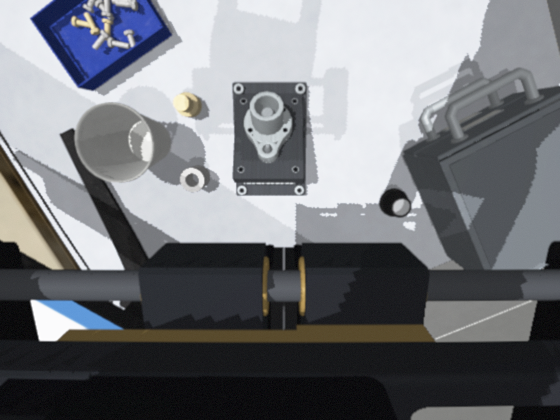

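View pics/s17.png

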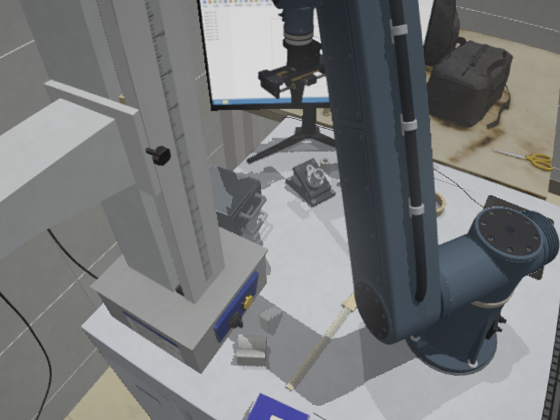

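```bash
python3 - <<'E'
from h import *
crop("w17",230,78,310,168,7,"w17c")
c=load("w17"); O=np.array([.477,-.2492,.052]); nz=np.array([-.453,.2113,.866]); nx=np.array([.785,-.366,.5])
f=lambda X:((proj(c,X)-[230,78])*7).round(0)
for h in (0,.002,.004): print(h,"hub top/bot rim",f([O+(.038+h)*nz-.017*nx,O+(.038+h)*nz+.017*nx]).tolist(),"ear tip top,bottom",f([O+.043*nx+(.01+h)*nz,O+.043*nx+h*nz]).tolist(),"hole",f([O+.027*nx+(.01+h)*nz,O+.037*nx+(.01+h)*nz]).tolist())
print("plate ref: pads", f([O+.032*nx+.014*nz,O+.026*nz]))
E
```

```text
0 hub top/bot rim [[264.0, 95.0], [260.0, 305.0]] ear tip top,bottom [[266.0, 565.0], [269.0, 594.0]] hole [[268.0, 467.0], [267.0, 528.0]]
0.002 hub top/bot rim [[263.0, 86.0], [259.0, 297.0]] ear tip top,bottom [[265.0, 559.0], [268.0, 588.0]] hole [[267.0, 460.0], [266.0, 522.0]]
0.004 hub top/bot rim [[263.0, 77.0], [259.0, 289.0]] ear tip top,bottom [[265.0, 553.0], [268.0, 582.0]] hole [[266.0, 454.0], [265.0, 515.0]]
plate ref: pads [[266. 484.]
 [266. 247.]]
```

View pics/w17c.png

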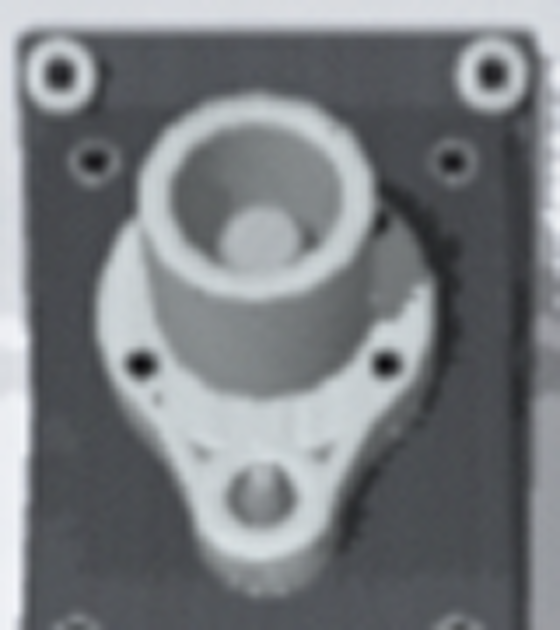

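```bash
python3 -c "
from rig import hand_in,get_obs
o=get_obs();print(o['time'],o['ft_force']);print(hand_in())"
```

```text
24.85 [-0.02590924  0.17562211 -0.35125787]
the job is handed in; nothing more can be done
None
```

The flange is on the tilted table with its bore over the spigot and the pin in its ear hole. The upper drawer is shut, and the job was handed in at about 24.9 s. `hand_in` reports no verdict, so what follows is from my own checks.

**What I did:**
- I pulled the drawer out about 106 mm by its handle and gripped the flange by the hub.
- The tool cannot tilt. I pressed the ear on the cabinet's front top edge until the flange turned about 30° in the fingers. It slid about 10 mm in the grip while doing so, and I corrected for that before inserting.
- I slid the flange down along the spigot axis, released it, and pushed the drawer shut with closed fingers.

**Last checks:**
- **Insertion:** it met a hard stop of about 27 N at the computed seat height.
- **Seating:** in the final wrist picture the hub rim, ear hole and ear tip lie within about 1 mm of where they should be if fully home.
- **Drawer:** it came to a hard stop at about 12 N, and the handle bar is back where it was first measured.
- **Bystanders:** all seven still appear in their places in the last wrist and side pictures. I did not measure them again.
- **Robot:** the arm is clear of everything, with wrist force about 0.

**Disagreements between measurements:**
- The wrist and top cameras differed by about 2.5 mm on the seat position. I used the wrist values.
- A rough two-view check of the hub top came out about 3.5 mm low and 3 mm off along the slope. I put this down to the side camera's coarse pixels.

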